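Close the tea infuser and hang it in the mug

ROBOT

A 7-joint arm with a two-finger parallel gripper is mounted at the origin on a cart in front of the work surface, level with it; the furniture and walls round the work are solid. World frame = base frame: x ahead of the robot, y to its left, z up, the work surface at z = 0. Lengths are in m, angles in rad, forces in N, time in s.
With the tool pointing down it reaches from about 0.425 to 0.825 m from the base axis. Payload 3.6 kg.
Tool frame: the origin (TCP) lies between the finger pads; the fingertips stand 19 mm ahead of it and the grasp point (between the pads) is the TCP; z points along the fingers, x is the direction in which the jaws open and shut, and the axes are right-handed (so a half turn about z gives the same grasp; the last joint's range is limited). The gripper opens to 93 mm and grips with 3 to 60 N. Pads are 15 mm wide; open, the fingers measure 128 mm over their backs; the gripper's body (75 mm by 188 mm) begins 65 mm behind the grasp point.
Start: joints at [-1.367, 0.615, -0.013, 1.423, 0.008, 1.103, -0.04], TCP at [0.148, 0.633, 0.238] pointing down, gripper open.
Joint ranges: [-3.12, 3.12], [-0.3, 2.06], [-1.34, 1.32], [0.26, 2.42], [-1.36, 4.5], [0.01, 1.98], [-2.84, 2.84]. Speed limits (rad/s): [2.79, 2.79, 3.14, 3.14, 3.14, 3.14, 3.14].

INTERFACE

Orientations are given as [roll, pitch, yaw] about the fixed x, y, z axes, in that order (R = Rz(yaw) Ry(pitch) Rx(roll)).
In Python, from bench import manip, get_image, order, spot_in, trace, tip_of gives the robot as it stands.
- The arm moves only by the tool play_rows, never from a script. Its arguments are lists of equal length, an entry for each row: "gripper": the opening, from 0 (shut) to 1 (fully open); "translation": the shift along the tool's x, y, z in m, a list of three; "twist": the turn about the tool's z in degrees. In form: {"gripper": [gripper, ...], "translation": [[dx, dy, dz], ...], "twist": [twist, ...]}. A call has 1 to 5 rows; each row shifts and turns the pose as measured when the row begins, along the tool's axes as they then stand; what a row does not reach is not made up. A row lasts 1/8 s, in which the tool goes at most 62.5 mm and 10.7 degrees, less where a joint would pass 70% of its speed; a pose out of reach is approached as far as the arm can. A call is refused whole if a number of a shift passes 0.0625 or a number of a turn 10.7, either way. A call with a gripper value outside its range is refused whole. The fingers move at their own pace and stop on an object; "newtons" is the grip in N (left out, the last holds). Time passes only in rows, so rows that do not move let the fingers close. It gives the time, the measured TCP pose, the force and the opening at its end, in the units of the state.
- manip.get_state(): the state, without advancing time (a new reading comes with each control period).
- get_image(name): name is "scene" or "top" or "wrist"; returns a dict with "color" (420x560x3 uint8, blue, green, red), "depth" (420x560 float32, m along the optical axis (not along the pixel's ray), 0 where there is no reading), "K" (3x3 intrinsics, pixels), "extrinsics" (4x4, takes a point from world to camera coordinates). Camera axes: x right, y down, z forward; pixel columns grow to the right and rows downward; lengths in m; the calibration is good to about 2 mm. A picture is of the moment at which its call begins.
- order.finish_job(): hands the job in, once; it reports no verdict.
Trained networks look in the newest picture that a camera, given by its name, has taken for a name from the list of things; names that differ only in an ending like _2 or _b are one class to them, and where a whole thing is asked for, a point or a joint stands for the part that bears it (a point fixed in the world has none). Each returns a list of dicts, best first, with "confidence" (0 to 1); they miss things now and then, are a little off and sometimes report something else, mostly with a low value. They report only what shows in the picture. A call takes as long as a camera call.
- spot_in(camera, name): "location" ([column, row] as shares, 0 to 1, of the picture: columns of its width, rows of its height, amid what is visible of it).
- trace(camera, name): "mask" (420x560 bool, what is visible of it) and "location" ([column, row] as shares, 0 to 1, of the picture: columns of its width, rows of its height, amid what is visible of it).
- tip_of(camera, name): "location" ([column, row] as shares, 0 to 1, of the picture: columns of its width, rows of its height: a listed point, or the origin of a listed thing).
The state is a dict: "time_s": time; "joint_pos": joint angles; "joint_vel": joint speeds; "joint_efforts": joint torques, N m; "position": TCP position; "tool_rot": TCP orientation; "force": force on the tool from outside, world axes, zero at the start; "moment": the same for the moment, N m; "width": finger opening in m.
Only numpy, scipy, OpenCV 4.12 (cv2) and the standard library are available. Lean on these libraries where they do the work, as an engineer would, in place of code of your own. Each camera call takes 0.05 s, during which the arm holds its last target.

TASK

Get a cup of tea ready: first close the steel infuser basket with its lid, plug side down and knob up, so that the lid sits flat on the basket's rim. Then hang the closed infuser on the rim of the wide white mug by its own hook, basket inside the mug and hook outside, and let go; the lid must stay on, the mug must stay upright about where it is, and the pots and jug around are to be left alone.

Things in the scene. Friction and masses are not known exactly. Their poses are not given: they have to be found in the camera images.
- mug_mouth (a point): wide white mug with a leaf pattern, upright, loose, 0.27 kg: centre of its round mouth, level with the rim, 95 mm above the worktop, z up. Rim: outside radius 46, wall 4 to 10 mm. It tapers: 50 mm below the rim inside radius 29 to 34, outside 41. Its handle points along -y, to 80 mm from the axis and up to 9 mm below the rim; at the start it points to the robot's side or right, never away.
- infuser_handle (a point): tea infuser (loose, 0.11 kg, standing upright): grasp point on its upright black handle tab, 88 mm above the infuser's underside and 37 mm along x from the basket's axis. The tab is 12 mm thick along y, 17 mm along x, and runs from 28 mm below to 20 mm above this point. z up, x from the basket to the hook. At the start x points to the far side, turned up to 0.6 rad either way.
- infuser_mouth (a point): centre of the mouth of the infuser's perforated steel basket, level with its rim, 60 mm above its underside; axes as infuser_handle. Outside diameter 52 mm at the rim, 40 mm at the bottom; inside 45 mm at the rim, open on top: the lid seats here. On the +x side a flat strap 14 mm wide leaves the rim (its underside 4 mm below the rim), carries the tab and ends in the hook leg.
- infuser_hook (a point): point on the infuser's hook leg, 45.75 mm along x from the basket's axis, 26 mm below the basket's rim. The leg goes down from the strap's outer end to 30 mm below the basket's rim, 14 mm wide, 3.5 mm thick. The slot for the mug's wall, between basket and leg under the strap, runs from 26 to 44 mm from the basket's axis; hung, the strap rests on the mug's rim and the basket leans slightly.
- lid_knob (a point): infuser lid (loose, 0.04 kg, plug down, knob up on the worktop): grasp point on its black knob, on the axis, 35 mm above the plug's underside, 11 mm below the knob's top. Round about z: plug 41 mm in diameter, 8 mm deep, chamfered; steel flange above it, 51 mm in diameter, 3.5 mm thick; knob 14 mm in diameter, 34.5 mm tall.
- lid_flange (a point): point on the lid's axis, level with the underside of its flange, 8 mm above the plug's underside; it coincides with infuser_mouth when the lid is seated (plug has about 2 mm play all round).
- sugar_pot: bystander: white lidded pot with a blue band, 53x61x94 mm, behind the work; origin at the centre of its underside
- white_pot: bystander: low round white pot, 90 mm wide, 32 mm tall, behind the work; origin at the centre of its underside
- jug: bystander: yellow jug, 111x147x164 mm, to the right; origin at the centre of its underside

How it is judged:
By the outcome, as a careful person would: the job done as asked, in the order asked, and still so for the second after the job is handed in, with the robot touching nothing.
It also fails if it takes over 58 s, if anything falls off the work surface, if the arm or the gripper's body presses on something with over 40 N, if the wrist force passes 120 N, or if a joint passes its speed limit or range.

## Working session

There is one attempt and no reset: what is moved stays moved. The work goes in short steps, Python scripts to look and compute and a tool call to move; the robot and the scene stay as the last step left them, time stands still between calls to the robot, and variables do not carry over. Pictures are saved under pics/ and viewed, and the job is handed in when it is done.

Besides the shell and the picture viewer there is one more tool, called after "Emit:" by a JSON object that holds its "fn" and its "kwargs", one argument or row to a line. play_rows: Moves the arm, as the interface text tells. Its arguments: {"type":"object","properties":{"gripper":{"type":"array","items":{"type":"number"}},"translation":{"type":"array","items":{"type":"array","items":{"type":"number"}}},"twist":{"type":"array","items":{"type":"number"}},"newtons":{"type":"number"}},"required":["gripper","translation","twist"]}

```bash
mkdir -p pics; ls; python3 - <<'E'
from bench import manip, get_image, order, spot_in, trace, tip_of
import cv2,numpy as np
print(manip.get_state())
for c in ["scene","top","wrist"]:
    im=get_image(c); cv2.imwrite(f"pics/{c}0.png",im["color"]); print(c,im["K"].round(1).tolist(),im["extrinsics"].round(3).tolist())
E
```

```text
pics
{'time_s': 0.0, 'joint_pos': array([-1.36750132,  0.61591363, -0.01260534,  1.42489163,  0.00810443,
        1.10341212, -0.04038944]), 'joint_vel': array([-0.00047405,  0.00032813, -0.00076755, -0.00059488, -0.00075538,
       -0.00150679,  0.00028802]), 'joint_efforts': array([-1.74286185e-07, -4.58931828e+01,  2.09084591e-01, -1.65746945e+01,
       -6.10709167e-02,  2.06376251e-02,  2.36532942e-04]), 'position': array([0.14788308, 0.63218569, 0.2364872 ]), 'tool_rot': array([3.14154492e+00, 2.57396466e-03, 1.34107128e+00]), 'force': array([-0.47320142, -0.52005029, -0.1484882 ]), 'moment': array([-0.03782445,  0.03469257,  0.0363797 ]), 'width': 0.09322825204757056}
scene [[407.2, 0.0, 280.0], [0.0, 407.2, 210.1], [0.0, 0.0, 1.0]] [[0.799, -0.601, -0.005, -0.443], [-0.289, -0.377, -0.88, 0.235], [0.528, 0.704, -0.475, 0.754], [0.0, 0.0, 0.0, 1.0]]
top [[492.7, 0.0, 281.8], [0.0, 492.7, 201.9], [0.0, 0.0, 1.0]] [[-0.022, -1.0, 0.016, 0.01], [-0.995, 0.021, -0.102, 0.595], [0.101, -0.019, -0.995, 1.242], [0.0, 0.0, 0.0, 1.0]]
wrist [[292.6, 0.0, 282.1], [0.0, 292.6, 204.6], [0.0, 0.0, 1.0]] [[0.227, 0.974, -0.004, -0.649], [0.944, -0.219, 0.246, -0.029], [0.239, -0.059, -0.969, 0.391], [0.0, 0.0, 0.0, 1.0]]
```

View pics/scene0.png

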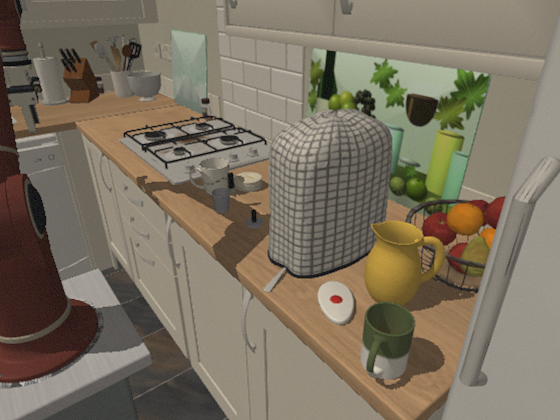

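View pics/top0.png

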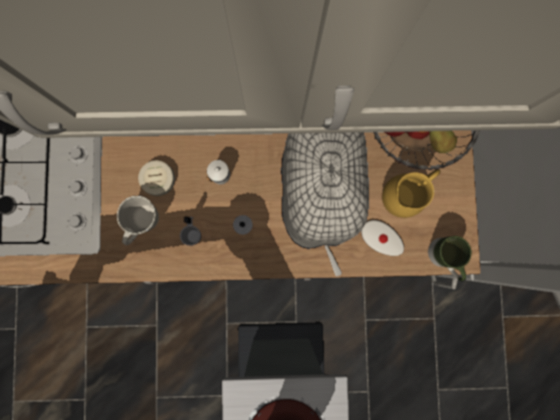

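```bash
cat > h.py <<'E'
from bench import manip, get_image, order, spot_in, trace, tip_of
import cv2,numpy as np
from scipy.spatial.transform import Rotation as Ro
def ray(im,loc):
    K=im["K"];E=im["extrinsics"];h,w=im["depth"].shape
    d=np.linalg.inv(K)@[loc[0]*w,loc[1]*h,1]
    R=E[:3,:3];o=-R.T@E[:3,3]
    return o,R.T@d
def atz(im,loc,z):
    o,d=ray(im,loc); return o+d*(z-o[2])/d[2]
def cloud(im):
    K=im["K"];E=im["extrinsics"];D=im["depth"];h,w=D.shape
    u,v=np.meshgrid(np.arange(w)+.5,np.arange(h)+.5)
    P=np.stack([(u-K[0,2])/K[0,0]*D,(v-K[1,2])/K[1,1]*D,D],-1)
    return (P-E[:3,3])@E[:3,:3]
def tri(rays):
    A=np.zeros((3,3));b=np.zeros(3)
    for o,d in rays:
        d=d/np.linalg.norm(d);M=np.eye(3)-np.outer(d,d);A+=M;b+=M@o
    return np.linalg.solve(A,b)
E
python3 - <<'E'
from h import *
Z=dict(mug_mouth=.095,infuser_handle=.088,infuser_mouth=.06,infuser_hook=.034,lid_knob=.035,lid_flange=.008,jug=0,sugar_pot=0,white_pot=0)
ims={c:get_image(c) for c in ["top","scene"]}
for n,z in Z.items():
    for c in ims:
        for r in tip_of(c,n)[:2]:
            print(n,c,round(r["confidence"],2),np.array(r["location"]).round(3),atz(ims[c],r["location"],z).round(4))
E
```

```text
mug_mouth top 0.57 [0.249 0.503] [0.5732 0.346  0.095 ]
mug_mouth top 0.39 [0.425 0.528] [0.5431 0.1065 0.095 ]
mug_mouth scene 0.98 [0.382 0.388] [0.5664 0.3536 0.095 ]
infuser_handle top 0.81 [0.34  0.521] [0.5524 0.2235 0.088 ]
infuser_handle scene 0.66 [0.414 0.429] [0.551  0.2226 0.088 ]
infuser_handle scene 0.17 [0.453 0.51 ] [0.4886 0.0162 0.088 ]
infuser_mouth top 0.6 [0.337 0.562] [0.5117 0.2325 0.06  ]
infuser_mouth scene 0.87 [0.395 0.459] [0.5136 0.2206 0.06  ]
infuser_mouth scene 0.42 [0.413 0.463] [0.5302 0.1925 0.06  ]
infuser_hook top 0.95 [0.346 0.516] [0.5616 0.2234 0.034 ]
infuser_hook scene 0.95 [0.417 0.468] [0.5543 0.225  0.034 ]
lid_knob top 0.81 [0.428 0.536] [0.5376 0.1066 0.035 ]
lid_knob scene 0.49 [0.454 0.517] [0.533 0.083 0.035]
lid_flange top 0.6 [0.427 0.532] [0.544  0.1096 0.008 ]
lid_flange scene 0.5 [0.457 0.536] [0.5372 0.0843 0.008 ]
jug top 0.63 [0.719 0.455] [ 0.6212 -0.3247  0.    ]
jug top 0.33 [0.28  0.423] [0.6705 0.3265 0.    ]
jug scene 0.89 [0.706 0.712] [ 0.6061 -0.3294  0.    ]
sugar_pot top 0.64 [0.386 0.412] [0.6792 0.1691 0.    ]
sugar_pot top 0.21 [0.346 0.513] [0.5676 0.2295 0.    ]
white_pot top 0.76 [0.282 0.426] [0.6669 0.3231 0.    ]
white_pot scene 0.73 [0.441 0.443] [0.6629 0.3232 0.    ]
```

Scene: mug at scene (213,172), infuser (222,195), lid (255,222); in the top view the mug is at (137,215), infuser (191,235), lid (242,225). Next I refine with depth.

```bash
python3 - <<'E'
from h import *
im=get_image("top")
P=cloud(im); c=im["color"]
print("depth valid",(im["depth"]>0).mean())
cv2.imwrite("pics/topz.png",cv2.resize(c[150:270,90:290],None,fx=4,fy=4,interpolation=cv2.INTER_CUBIC))
im2=get_image("scene");cv2.imwrite("pics/scz.png",cv2.resize(im2["color"][140:250,180:300],None,fx=5,fy=5,interpolation=cv2.INTER_CUBIC))
P2=cloud(im2)
for nm,Q in(("top",P),("sc",P2)):
  Q=Q.reshape(-1,3)
  def st(lbl,x0,x1,y0,y1,z0,z1):
    m=(Q[:,0]>x0)&(Q[:,0]<x1)&(Q[:,1]>y0)&(Q[:,1]<y1)&(Q[:,2]>z0)&(Q[:,2]<z1)
    q=Q[m]
    if len(q): print(nm,lbl,len(q),"mean",q.mean(0).round(4),"min",q.min(0).round(4),"max",q.max(0).round(4))
  st("lid flange",.48,.6,.05,.15,.007,.02)
  st("knob",.48,.6,.05,.15,.03,.06)
  st("tab",.5,.6,.17,.27,.08,.12)
  st("basket rim",.46,.56,.17,.28,.05,.07)
  st("mug rim",.5,.64,.28,.42,.088,.102)
  st("table",.45,.5,.0,.05,-.02,.02)
E
```

```text
depth valid 0.9959353741496598
top lid flange 280 mean [0.5395 0.1008 0.0127] min [0.483  0.059  0.0071] max [0.5784 0.1453 0.019 ]
top knob 26 mean [0.5403 0.1006 0.0453] min [0.5342 0.0942 0.0338] max [0.5462 0.1067 0.0522]
top tab 42 mean [0.5503 0.2292 0.1048] min [0.5428 0.225  0.0836] max [0.5576 0.2371 0.1146]
top basket rim 124 mean [0.519  0.2313 0.0599] min [0.4882 0.2045 0.0502] max [0.5586 0.2535 0.0689]
top mug rim 225 mean [0.5638 0.3613 0.0943] min [0.5082 0.3082 0.088 ] max [0.6123 0.4    0.1016]
top table 368 mean [0.4746 0.024  0.0016] min [ 4.502e-01  2.000e-04 -4.700e-03] max [0.5    0.0483 0.0109]
sc lid flange 135 mean [0.5387 0.0957 0.0102] min [0.5164 0.075  0.0072] max [0.5659 0.1251 0.0189]
sc knob 33 mean [0.5392 0.0965 0.0387] min [0.5337 0.0911 0.03  ] max [0.5472 0.1051 0.0453]
sc tab 57 mean [0.5484 0.2265 0.0939] min [0.5419 0.2209 0.0802] max [0.5584 0.2334 0.1082]
sc basket rim 136 mean [0.5223 0.227  0.0566] min [0.4884 0.1996 0.05  ] max [0.5597 0.2549 0.0692]
sc mug rim 112 mean [0.5658 0.3525 0.0908] min [0.5187 0.3057 0.088 ] max [0.6118 0.4009 0.0942]
sc table 223 mean [ 0.4748  0.0242 -0.0017] min [ 4.5e-01  1.0e-04 -5.1e-03] max [0.4998 0.05   0.0012]
```

View pics/topz.png

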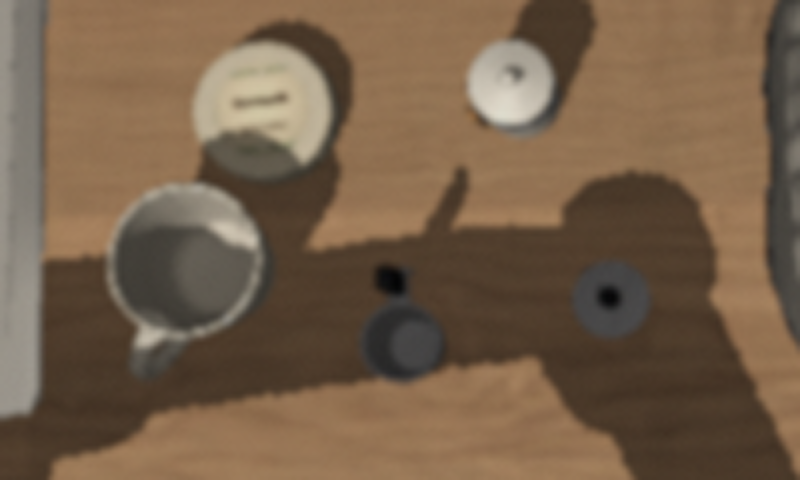

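View pics/scz.png

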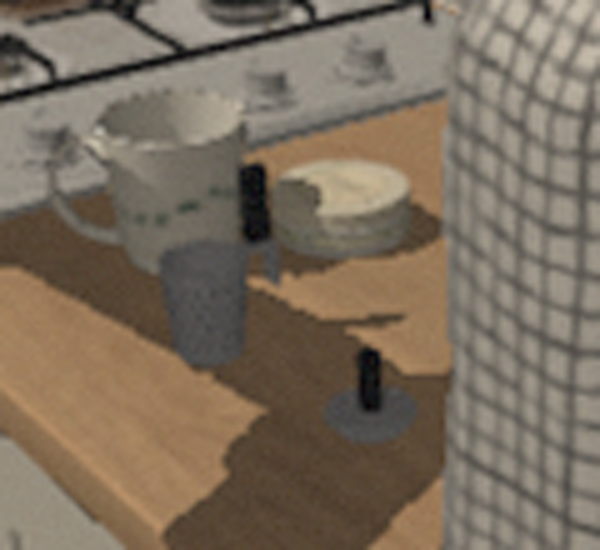

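```bash
cat >> h.py <<'E'
def plan(target,yaw,nmin=1,step=.0625,dtw=10.7):
    s=manip.get_state();p=np.array(s["position"]);y=s["tool_rot"][2]
    t=np.array(target,float);dy=(yaw-y+np.pi)%(2*np.pi)-np.pi
    n=max(nmin,int(np.ceil(max(np.linalg.norm(t-p)/step,abs(np.degrees(dy))/dtw))))
    tr=[];tw=[]
    for i in range(n):
        R=np.array([[np.cos(y),np.sin(y),0],[np.sin(y),-np.cos(y),0],[0,0,-1]])
        d=(t-p)/(n-i);loc=(R.T@d).round(3);tr.append(loc.tolist());p=p+R@loc
        w=round(float(-np.degrees(dy)/n),1);tw.append(w);y-=np.radians(w)
    print("t",s["time_s"],"pos",np.round(s["position"],4),"rot",np.round(s["tool_rot"],3),"w",round(s["width"],4),"F",np.round(s["force"],1))
    for i in range(0,n,5): print("translation",tr[i:i+5],"twist",tw[i:i+5])
    print("end",p.round(4),round(y,3))
def camc(im):
    E=im["extrinsics"];return -E[:3,:3].T@E[:3,3]
E
python3 - <<'E'
from h import *
im=get_image("scene");P=cloud(im).reshape(-1,3)
m=(P[:,0]>.45)&(P[:,0]<.8)&(P[:,1]>-.25)&(P[:,1]<.07)&(P[:,2]>.06)
q=P[m];print("cosy",np.percentile(q,[1,50,99],axis=0).round(3).tolist())
im=get_image("wrist");print("cam wrist",camc(im).round(3))
im=get_image("top");P=cloud(im).reshape(-1,3)
m=(P[:,0]<.85)&(P[:,0]>.4)&(P[:,1]>-.0)&(P[:,1]<.4)&(P[:,2]>.15);q=P[m];print("high",q.shape,q.min(0) if len(q) else 0)
plan([.52,.11,.237],.2)
E
```

```text
cosy [[0.483, -0.243, 0.066], [0.616, -0.163, 0.274], [0.736, 0.054, 0.543]]
cam wrist [0.081 0.649 0.385]
high (39429, 3) [4.66760663e-01 6.21125225e-06 4.47408135e-01]
t 1.4 pos [0.148  0.6329 0.2376] rot [-3.142  0.     1.341] w 0.0929 F [ 0.4  0.8 -0.6]
translation [[-0.039, 0.044, 0.0], [-0.034, 0.047, 0.0], [-0.029, 0.051, 0.0], [-0.023, 0.053, 0.0], [-0.018, 0.056, 0.0]] twist [5.9, 5.9, 5.9, 5.9, 5.9]
translation [[-0.012, 0.057, 0.0], [-0.006, 0.058, 0.0], [-0.0, 0.058, 0.0], [0.006, 0.058, 0.0], [0.012, 0.057, 0.0]] twist [5.9, 5.9, 5.9, 5.9, 5.9]
translation [[0.017, 0.056, 0.001]] twist [5.9]
end [0.5196 0.1097 0.2366] 0.208
```

```bash
python3 - <<'E'
from h import *
im=get_image("top");P=cloud(im).reshape(-1,3)
for a in np.arange(.4,.95,.05):
    m=(P[:,0]<a+.05)&(P[:,0]>a)&(P[:,1]>-.1)&(P[:,1]<.4)&(P[:,2]>.3);q=P[m]
    if len(q): print(round(a,2),len(q),np.percentile(q[:,2],[0,1,5,50]).round(3))
im=get_image("scene");P=cloud(im).reshape(-1,3)
for a in np.arange(.3,.95,.05):
    m=(P[:,0]<a+.05)&(P[:,0]>a)&(P[:,1]>-.2)&(P[:,1]<.5)&(P[:,2]>.35);q=P[m]
    if len(q): print(round(a,2),len(q),np.percentile(q[:,2],[0,1,5,50]).round(3))
E
```

```text
0.45 995 [1.296 1.296 1.296 1.296]
0.5 692 [0.3   0.3   0.301 0.312]
0.55 1013 [0.3   0.301 0.305 0.325]
0.6 1528 [0.301 0.303 0.31  0.335]
0.65 50506 [0.3   0.328 0.484 0.758]
0.7 83 [0.302 0.302 0.303 0.318]
0.65 8355 [0.447 0.448 0.452 0.498]
0.7 5 [0.465 0.465 0.466 0.47 ]
0.75 6 [0.461 0.461 0.461 0.463]
0.8 3 [0.456 0.456 0.456 0.456]
0.85 3 [0.452 0.452 0.452 0.452]
```

Emit:
{"fn": "play_rows", "kwargs": {
  "gripper": [1,1,1,1,1],
  "translation": [
    [-0.039,0.044,0.0],
    [-0.034,0.047,0.0],
    [-0.029,0.051,0.0],
    [-0.023,0.053,0.0],
    [-0.018,0.056,0.0]
  ],
  "twist": [5.9,5.9,5.9,5.9,5.9]
}}

```text
time_s: 2.12
position: [0.3169, 0.3927, 0.2365]
tool_rot: [-3.137, -0.003, 0.821]
force: [0.6, 0.2, -0.8]
width: 0.0928
```

Emit:
{"fn": "play_rows", "kwargs": {
  "gripper": [1,1,1,1,1],
  "translation": [
    [-0.012,0.057,0.0],
    [-0.006,0.058,0.0],
    [0.0,0.058,0.0],
    [0.006,0.058,0.0],
    [0.012,0.057,0.0]
  ],
  "twist": [5.9,5.9,5.9,5.9,5.9]
}}

```text
time_s: 2.75
position: [0.4888, 0.1467, 0.2371]
tool_rot: [-3.133, -0.007, 0.29]
force: [1.7, -0.1, -0.1]
width: 0.0928
```

```bash
cat > look.py <<'E'
from h import *
import sys
im=get_image("wrist");cv2.imwrite(f"pics/{sys.argv[1]}.png",im["color"]);print("cam",camc(im).round(4))
Z=dict(mug_mouth=.095,infuser_handle=.088,infuser_mouth=.06,infuser_hook=.034,lid_knob=.035,lid_flange=.008)
for n,z in Z.items():
    for r in tip_of("wrist",n)[:2]:
        print(n,round(r["confidence"],2),(np.array(r["location"])*[560,420]).round(0),atz(im,r["location"],z).round(4))
E
python3 look.py w1; python3 -c "
from h import *
plan([.539,.098,.15],.2)"
```

```text
cam [0.4679 0.2106 0.3847]
mug_mouth 0.94 [438.   7.] [0.5704 0.3536 0.095 ]
infuser_handle 0.85 [368. 137.] [0.5523 0.2317 0.088 ]
infuser_mouth 0.68 [323. 129.] [0.5108 0.2276 0.06  ]
infuser_hook 0.96 [360. 136.] [0.5588 0.2345 0.034 ]
lid_knob 0.68 [312. 235.] [0.5426 0.1019 0.035 ]
lid_flange 0.76 [308. 230.] [0.5401 0.0988 0.008 ]
t 3.1 pos [0.4868 0.1499 0.2365] rot [-3.132 -0.005  0.296] w 0.0931 F [ 0.4  1.6 -0.5]
translation [[0.017, 0.032, 0.043], [0.019, 0.032, 0.044]] twist [2.8, 2.8]
end [0.5387 0.0978 0.1495] 0.199
```

View pics/w1.png

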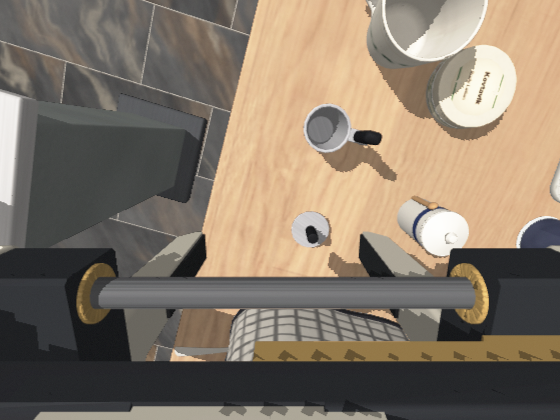

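Emit:
{"fn": "play_rows", "kwargs": {
  "gripper": [1,1,1],
  "translation": [
    [0.018,0.032,0.043],
    [0.02,0.032,0.044],
    [0.0,0.0,0.03]
  ],
  "twist": [2.8,2.8,0]
}}

```text
time_s: 3.48
position: [0.544, 0.107, 0.1194]
tool_rot: [-3.127, -0.014, 0.21]
force: [0.2, 0.8, -0.2]
width: 0.093
```

```bash
python3 look.py w2; python3 -c "
from h import *
plan([.540,.0995,.036],.2)"
```

```text
cam [0.5275 0.1712 0.2674]
mug_mouth 0.33 [339.  36.] [0.5488 0.2283 0.095 ]
infuser_handle 0.7 [343.  34.] [0.5514 0.232  0.088 ]
infuser_mouth 0.93 [275.  40.] [0.5133 0.2284 0.06  ]
infuser_hook 0.64 [340.  61.] [0.5611 0.2322 0.034 ]
lid_knob 0.84 [276. 224.] [0.5408 0.1    0.035 ]
lid_flange 0.68 [278. 215.] [0.5421 0.1005 0.008 ]
t 3.825 pos [0.5437 0.109  0.1227] rot [-3.125 -0.017  0.213] w 0.0933 F [-0.   0.7 -0. ]
translation [[-0.003, 0.004, 0.043], [-0.003, 0.005, 0.044]] twist [0.4, 0.4]
end [0.5397 0.099  0.0357] 0.199
```

View pics/w2.png

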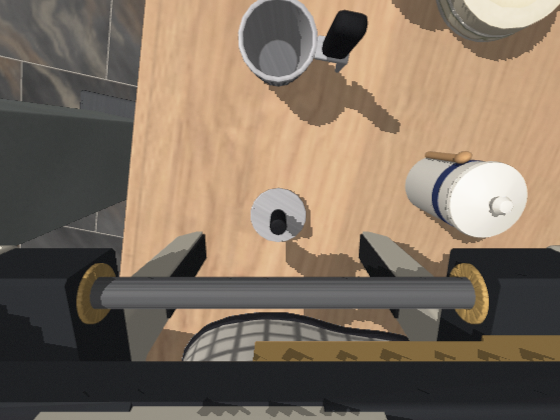

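Emit:
{"fn": "play_rows", "kwargs": {
  "gripper": [1,1,1,1],
  "translation": [
    [-0.002,0.004,0.03],
    [-0.001,0.004,0.03],
    [0.0,0.0,0.015],
    [0.0,0.0,0.006]
  ],
  "twist": [0.4,0.4,0,0]
}}

```text
time_s: 4.32
position: [0.5483, 0.1051, 0.0462]
tool_rot: [-3.124, -0.032, 0.202]
force: [-0.2, -0.5, 0.1]
width: 0.093
```

```bash
python3 -c "
from h import *
plan([.541,.100,.036],.2)"
```

```text
t 4.325 pos [0.5483 0.1051 0.0462] rot [-3.124 -0.032  0.202] w 0.093 F [-0.2 -0.5  0.1]
translation [[-0.008, 0.004, 0.01]] twist [0.1]
end [0.5413 0.0996 0.0362] 0.201
```

Emit:
{"fn": "play_rows", "kwargs": {
  "gripper": [1,1,1],
  "translation": [
    [-0.008,0.004,0.007],
    [0.0,0.0,0.003],
    [0.0,0.0,0.0]
  ],
  "twist": [0,0,0]
}}

```text
time_s: 4.7
position: [0.5421, 0.0999, 0.0369]
tool_rot: [-3.124, -0.035, 0.203]
force: [-0.4, 0.1, -0.4]
width: 0.0929
```

```bash
python3 -c "
from h import *
plan([.541,.100,.036],.2)"
```

```text
t 4.7 pos [0.5421 0.0999 0.0369] rot [-3.124 -0.035  0.203] w 0.0929 F [-0.4  0.1 -0.4]
translation [[-0.001, -0.0, 0.001]] twist [0.2]
end [0.5411 0.0997 0.0359] 0.199
```

Emit:
{"fn": "play_rows", "kwargs": {
  "gripper": [0,0,0,0,0],
  "translation": [
    [0,0,0.001],
    [0,0,0],
    [0,0,0],
    [0,0,0],
    [0,0,0]
  ],
  "twist": [0,0,0,0,0],
  "newtons": 20
}}

```text
time_s: 5.32
position: [0.543, 0.1003, 0.0368]
tool_rot: [-3.124, -0.037, 0.203]
force: [0.3, -0.0, 0.2]
width: 0.0476
```

Emit:
{"fn": "play_rows", "kwargs": {
  "gripper": [0,0,0,0,0],
  "translation": [
    [0,0,0],
    [0,0,-0.015],
    [0,0,-0.03],
    [0,0,-0.04],
    [0,0,-0.04]
  ],
  "twist": [0,0,0,0,0]
}}

```text
time_s: 5.95
position: [0.5371, 0.0968, 0.1649]
tool_rot: [-3.124, -0.031, 0.203]
force: [1.7, 0.8, 0.3]
width: 0.001
```

```bash
python3 look.py w3; python3 -c "
from h import *
plan([.513,.2285,.165],1.67)"
```

```text
cam [0.5187 0.16   0.3131]
mug_mouth 0.22 [283. 197.] [0.5355 0.117  0.095 ]
infuser_handle 0.64 [336.  44.] [0.5497 0.2308 0.088 ]
infuser_mouth 0.69 [284.  46.] [0.5136 0.2293 0.06  ]
infuser_hook 0.66 [335.  64.] [0.5609 0.2316 0.034 ]
lid_knob 0.6 [285. 201.] [0.542  0.1018 0.035 ]
lid_knob 0.21 [286. 199.] [0.5427 0.1039 0.035 ]
lid_flange 0.86 [282. 199.] [0.5408 0.0978 0.008 ]
t 6.3 pos [0.5364 0.0968 0.1619] rot [-3.123 -0.028  0.203] w 0.0009 F [ 0.  -0.7 -1.6]
translation [[0.0, -0.017, -0.0], [0.004, -0.016, -0.0], [0.006, -0.015, -0.001], [0.009, -0.014, -0.0], [0.012, -0.012, -0.001]] twist [-10.5, -10.5, -10.5, -10.5, -10.5]
translation [[0.014, -0.01, -0.0], [0.015, -0.007, -0.001], [0.016, -0.005, -0.0]] twist [-10.5, -10.5, -10.5]
end [0.5128 0.2285 0.1649] 1.669
```

View pics/w3.png

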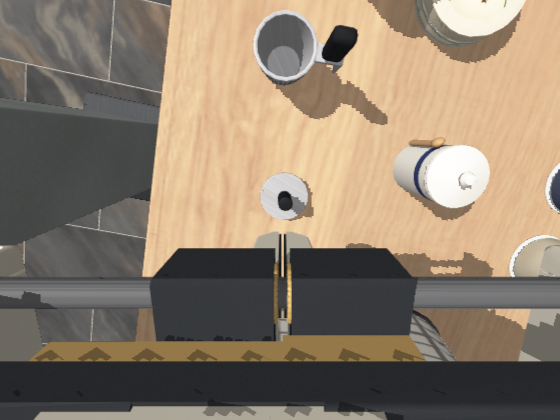

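The fingers close at about 73 mm/s, so I lifted too early. The lid is untouched at (285,200), and I'll retry with a narrower opening.

```bash
cat >> h.py <<'E'
def plan(target,yaw,nmin=1,step=.0625,dtw=10.7):
    s=manip.get_state();p=np.array(s["position"]);r=Ro.from_euler("xyz",s["tool_rot"]);y=s["tool_rot"][2]
    t=np.array(target,float);dy=(yaw-y+np.pi)%(2*np.pi)-np.pi
    n=max(nmin,int(np.ceil(max(np.linalg.norm(t-p)/step,abs(np.degrees(dy))/dtw))))
    tr=[];tw=[]
    for i in range(n):
        d=(t-p)/(n-i);loc=r.inv().apply(d).round(3);tr.append((loc+0.).tolist());p=p+r.apply(loc)
        w=round(float(-np.degrees(dy)/n),1);tw.append(w);r=r*Ro.from_euler("z",w,degrees=True)
    print("t",s["time_s"],"pos",np.round(s["position"],4),"rot",np.round(s["tool_rot"],3),"w",round(s["width"],4),"F",np.round(s["force"],1),"j",np.round(s["joint_pos"],2))
    for i in range(0,n,5): print("translation",tr[i:i+5],"twist",tw[i:i+5])
    print("end",p.round(4),r.as_euler("xyz").round(3))
E
python3 -c "
from h import *
plan([.541,.100,.06],.2,4)"
```

```text
t 6.3 pos [0.5364 0.0968 0.1619] rot [-3.123 -0.028  0.203] w 0.0009 F [ 0.  -0.7 -1.6] j [-0.42  0.55  0.32  1.85 -0.27  0.75  0.25]
translation [[0.001, 0.0, 0.025], [0.0, 0.0, 0.026], [0.001, 0.0, 0.025], [0.0, 0.0, 0.026]] twist [0.0, 0.0, 0.0, 0.0]
end [0.5408 0.0996 0.06  ] [-3.123 -0.028  0.203]
```

Emit:
{"fn": "play_rows", "kwargs": {
  "gripper": [0.45,0.45,0.45,0.45,0.45],
  "translation": [
    [0.001,0.0,0.01],
    [0.0,0.0,0.02],
    [0.001,0.0,0.026],
    [0,0,0.026],
    [0,0,0.02]
  ],
  "twist": [0,0,0,0,0]
}}

```text
time_s: 6.92
position: [0.5387, 0.0995, 0.0516]
tool_rot: [-3.124, -0.021, 0.203]
force: [-0.1, -0.1, 0.1]
width: 0.041
```

```bash
python3 -c "
from h import *
plan([.541,.100,.036],.2,2)"
```

```text
t 6.925 pos [0.5387 0.0995 0.0516] rot [-3.124 -0.021  0.203] w 0.041 F [-0.1 -0.1  0.1] j [-0.36  0.72  0.23  1.92 -0.35  0.52  0.32]
translation [[0.001, 0.0, 0.008], [0.001, 0.0, 0.008]] twist [0.1, 0.1]
end [0.5409 0.1002 0.0356] [-3.124 -0.021  0.2  ]
```

Emit:
{"fn": "play_rows", "kwargs": {
  "gripper": [0.45,0.45,0,0,0],
  "translation": [
    [0.001,0.0,0.008],
    [0.001,0.0,0.007],
    [0,0,0],
    [0,0,0],
    [0,0,0]
  ],
  "twist": [0,0,0,0,0],
  "newtons": 20
}}

```text
time_s: 7.55
position: [0.5401, 0.0999, 0.0338]
tool_rot: [-3.124, -0.017, 0.203]
force: [0.4, 0.0, 0.5]
width: 0.0166
```

Emit:
{"fn": "play_rows", "kwargs": {
  "gripper": [0,0,0],
  "translation": [
    [0,0,0],
    [0,0,0],
    [0,0,0]
  ],
  "twist": [0,0,0]
}}

```text
time_s: 7.92
position: [0.5404, 0.1, 0.0347]
tool_rot: [-3.124, -0.019, 0.203]
force: [-0.5, -1.1, -0.0]
width: 0.0132
```

Gripped at 13–14 mm. Lift.

Emit:
{"fn": "play_rows", "kwargs": {
  "gripper": [0,0,0,0,0],
  "translation": [
    [0,0,-0.015],
    [0,0,-0.03],
    [0,0,-0.04],
    [0,0,-0.03],
    [0,0,0]
  ],
  "twist": [0,0,0,0,0]
}}

```text
time_s: 8.55
position: [0.5389, 0.0972, 0.1564]
tool_rot: [-3.124, -0.021, 0.202]
force: [-1.0, -0.4, -1.1]
width: 0.0139
```

```bash
python3 look.py w4; python3 -c "
from h import *
plan([.513,.2285,.16],1.67)"
```

```text
cam [0.522  0.1608 0.3047]
infuser_handle 0.71 [340.  40.] [0.5517 0.231  0.088 ]
infuser_mouth 0.6 [282.  43.] [0.5128 0.2288 0.06  ]
infuser_hook 0.75 [336.  61.] [0.5602 0.2322 0.034 ]
lid_knob 0.62 [281. 260.] [0.5506 0.0442 0.035 ]
lid_flange 0.81 [280. 241.] [0.5482 0.0538 0.008 ]
t 8.9 pos [0.5366 0.0971 0.1522] rot [-3.124 -0.012  0.202] w 0.0136 F [ 0.4  0.3 -0.6] j [-0.42  0.57  0.32  1.85 -0.28  0.76  0.26]
translation [[0.0, -0.017, -0.001], [0.004, -0.016, -0.001], [0.006, -0.015, -0.001], [0.009, -0.014, 0.0], [0.012, -0.012, -0.001]] twist [-10.5, -10.5, -10.5, -10.5, -10.5]
translation [[0.014, -0.01, 0.0], [0.015, -0.007, -0.001], [0.016, -0.005, 0.0]] twist [-10.5, -10.5, -10.5]
end [0.513  0.2286 0.1596] [ 3.132 -0.019  1.668]
```

View pics/w4.png

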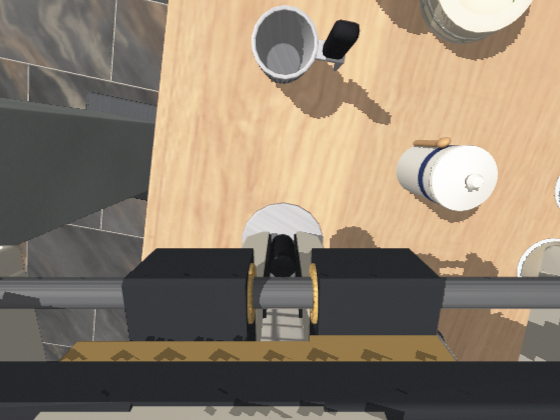

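Emit:
{"fn": "play_rows", "kwargs": {
  "gripper": [0,0,0,0,0],
  "translation": [
    [0.0,-0.017,-0.008],
    [0.004,-0.016,-0.003],
    [0.006,-0.015,-0.001],
    [0.009,-0.014,0.0],
    [0.012,-0.012,-0.001]
  ],
  "twist": [-10.4,-10.4,-10.4,-10.4,-10.4]
}}

```text
time_s: 9.52
position: [0.5198, 0.1782, 0.1626]
tool_rot: [-3.135, -0.014, 1.135]
force: [-0.1, -0.1, -0.7]
width: 0.0133
```

Emit:
{"fn": "play_rows", "kwargs": {
  "gripper": [0,0,0,0],
  "translation": [
    [0.014,-0.01,0.0],
    [0.015,-0.007,-0.001],
    [0.008,-0.005,0.0],
    [0,0,0]
  ],
  "twist": [-10.4,-10.4,-10.4,0]
}}

```text
time_s: 10.02
position: [0.5071, 0.2216, 0.161]
tool_rot: [-3.137, -0.015, 1.698]
force: [-0.3, 0.0, -0.8]
width: 0.0137
```

```bash
python3 look.py w5; python3 -c "
from h import *
plan([.513,.2285,.14],1.65)"
```

```text
cam [0.44   0.2115 0.3083]
mug_mouth 0.61 [432. 311.] [0.5667 0.3567 0.095 ]
infuser_mouth 0.33 [281. 244.] [0.5375 0.2263 0.06  ]
lid_knob 0.7 [283. 256.] [0.5601 0.2318 0.035 ]
lid_flange 0.65 [283. 242.] [0.5556 0.2312 0.008 ]
t 10.375 pos [0.5079 0.2207 0.1617] rot [-3.139 -0.014  1.697] w 0.0139 F [ 0.2 -0.6 -0.2] j [-0.38  0.55 -0.1   1.8   0.05  0.79  1.2 ]
translation [[0.007, 0.006, 0.022]] twist [2.7]
end [0.5129 0.2287 0.1398] [-3.139 -0.014  1.649]
```

View pics/w5.png

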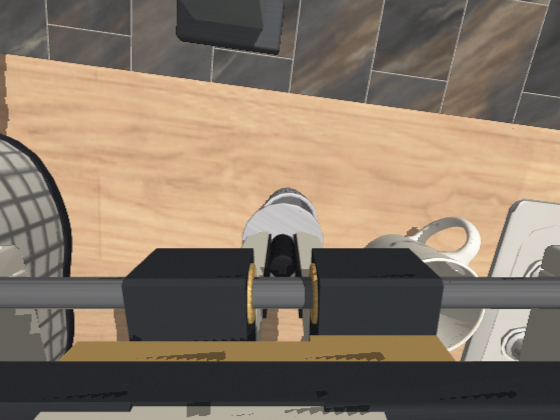

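Emit:
{"fn": "play_rows", "kwargs": {
  "gripper": [0,0,0],
  "translation": [
    [0.006,0.005,0.02],
    [0.001,0.001,0.015],
    [0,0,0.0]
  ],
  "twist": [1.4,1.3,0]
}}

```text
time_s: 10.75
position: [0.5129, 0.2291, 0.1236]
tool_rot: [-3.138, -0.013, 1.645]
force: [0.8, 0.1, 0.3]
width: 0.0135
```

```bash
cat > lk2.py <<'E'
from h import *
import sys
im=get_image("wrist");cv2.imwrite(f"pics/{sys.argv[1]}w.png",im["color"])
i2=get_image("scene");cv2.imwrite(f"pics/{sys.argv[1]}s.png",cv2.resize(i2["color"][120:250,160:300],None,fx=5,fy=5,interpolation=cv2.INTER_CUBIC))
z=manip.get_state()["position"][2]
for n,zz in (("lid_flange",z-.027),("lid_knob",z)):
  for c,i in(("wrist",im),("scene",i2)):
    for r in tip_of(c,n)[:2]: print(n,c,round(r["confidence"],2),atz(i,r["location"],zz).round(4))
for n,zz in (("infuser_mouth",.06),("infuser_hook",.034),("infuser_handle",.088)):
    for r in tip_of("scene",n)[:2]: print(n,round(r["confidence"],2),atz(i2,r["location"],zz).round(4))
plan([.513,.2285,.09],1.65)
E
python3 lk2.py a
```

```text
lid_flange wrist 0.8 [0.5112 0.2297 0.098 ]
lid_flange scene 0.49 [0.5069 0.2173 0.098 ]
lid_knob wrist 0.68 [0.5114 0.2286 0.125 ]
lid_knob scene 0.42 [0.5144 0.2365 0.125 ]
lid_knob scene 0.34 [0.5161 0.1583 0.125 ]
infuser_mouth 0.74 [0.5118 0.2188 0.06  ]
infuser_hook 0.63 [0.5623 0.2315 0.034 ]
infuser_handle 0.84 [0.5512 0.2306 0.088 ]
t 11.2 pos [0.5142 0.2294 0.1262] rot [ 3.141 -0.015  1.645] w 0.0139 F [-0.9 -0.2 -0.3] j [-0.4   0.61 -0.08  1.81  0.05  0.71  1.15]
translation [[-0.001, -0.001, 0.036]] twist [-0.3]
end [0.5133 0.2289 0.0902] [ 3.141 -0.015  1.65 ]
```

View pics/aw.png

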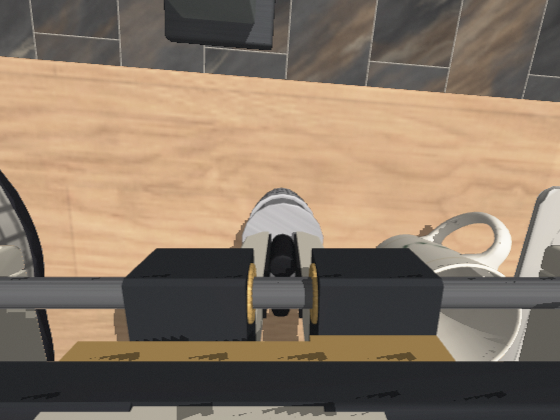

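View pics/as.png

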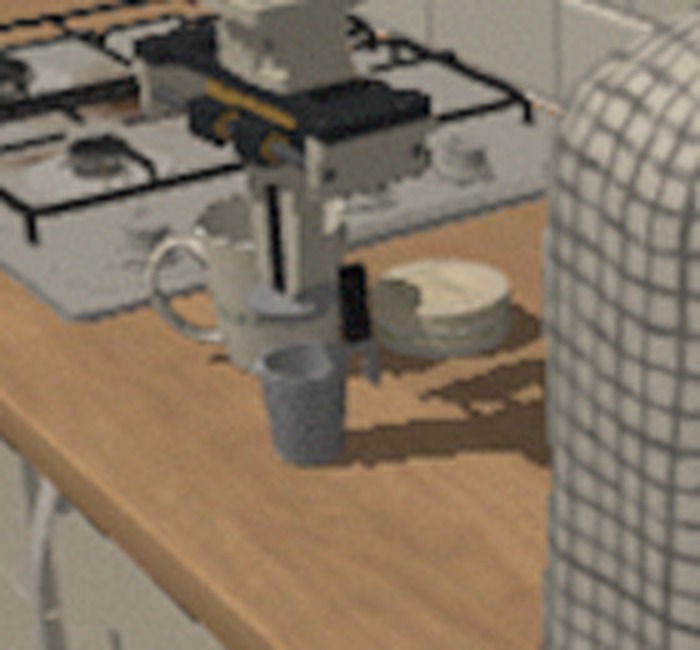

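Emit:
{"fn": "play_rows", "kwargs": {
  "gripper": [0,0,0,0],
  "translation": [
    [0,0,0.015],
    [0,0,0.01],
    [0,0,0.004],
    [0,0,0]
  ],
  "twist": [0,0,0,0]
}}

```text
time_s: 11.7
position: [0.5138, 0.2296, 0.0946]
tool_rot: [-3.141, -0.015, 1.645]
force: [0.1, 0.5, -1.0]
width: 0.0138
```

```bash
python3 lk2.py b
```

```text
lid_flange wrist 0.81 [0.5123 0.2302 0.0682]
lid_flange scene 0.67 [0.613  0.4365 0.0682]
lid_flange scene 0.61 [0.4982 0.2109 0.0682]
lid_knob wrist 0.68 [0.5131 0.2301 0.0952]
lid_knob scene 0.4 [0.5209 0.2323 0.0952]
infuser_mouth 0.83 [0.5102 0.2255 0.06  ]
infuser_hook 0.66 [0.5629 0.2324 0.034 ]
infuser_handle 0.92 [0.5491 0.2412 0.088 ]
t 12.15 pos [0.5143 0.2298 0.0956] rot [ 3.14  -0.015  1.645] w 0.0138 F [-0.4 -0.3  0.2] j [-0.41  0.66 -0.07  1.83  0.05  0.65  1.14]
translation [[-0.001, -0.001, 0.006]] twist [-0.3]
end [0.5134 0.2289 0.0896] [ 3.14  -0.015  1.65 ]
```

View pics/bw.png

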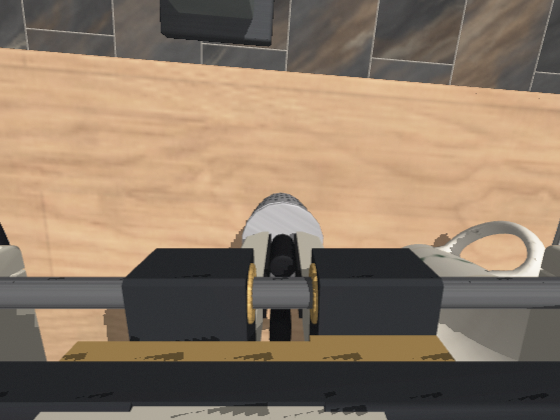

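View pics/bs.png

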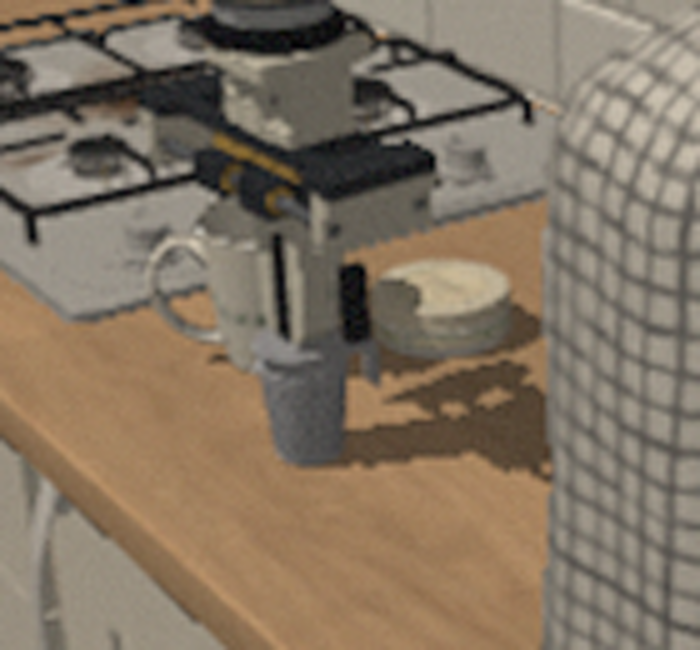

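```bash
python3 - <<'E'
from h import *
im=get_image("scene");i2=get_image("wrist")
a=cv2.resize(im["color"][175:215,200:250],None,fx=12,fy=12,interpolation=cv2.INTER_CUBIC)
b=cv2.resize(i2["color"][185:245,230:335],None,fx=7,fy=7,interpolation=cv2.INTER_CUBIC)
cv2.imwrite("pics/cs.png",cv2.convertScaleAbs(a,alpha=1.5));cv2.imwrite("pics/cw.png",b)
E
```

```text
(no output)
```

View pics/cs.png

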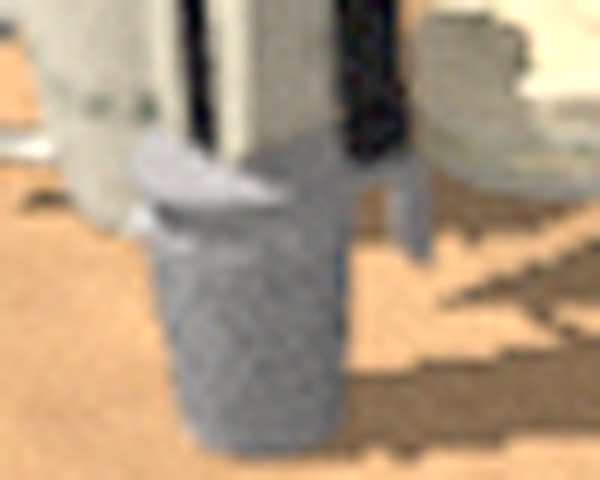

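View pics/cw.png

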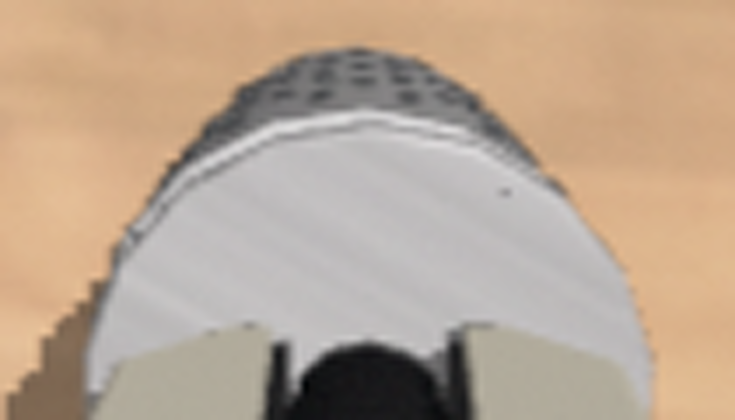

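```bash
python3 - <<'E'
from h import *
im=get_image("wrist")
s=manip.get_state();print(s["position"])
f=lambda u,v,z:atz(im,(u/560,v/420),z).round(4)
zz=s["position"][2]-.027
print("basket bottom near",f(281.4,192.3,0.0),"-> cx +.020")
print("flange near underside",f(282.6,201.2,zz),"top",f(282.6,203,zz+.0035),"-> +.0255")
print("flange L/R",f(230+85/7,185+390/7,zz+.0035),f(230+652/7,185+390/7,zz+.0035))
E
```

```text
[0.5142393  0.22984498 0.09546375]
basket bottom near [0.4965 0.2297 0.    ] -> cx +.020
flange near underside [0.4877 0.229  0.0685] top [0.488  0.2289 0.072 ] -> +.0255
flange L/R [0.5138 0.2058 0.072 ] [0.5103 0.2559 0.072 ]
```

Emit:
{"fn": "play_rows", "kwargs": {
  "gripper": [0,0,0],
  "translation": [
    [-0.001,0.0015,0.003],
    [0,0,0.003],
    [0,0,0.002]
  ],
  "twist": [0,0,0]
}}

```text
time_s: 12.68
position: [0.516, 0.2289, 0.087]
tool_rot: [3.141, -0.015, 1.645]
force: [-0.2, -0.4, -0.7]
width: 0.0134
```

Emit:
{"fn": "play_rows", "kwargs": {
  "gripper": [0,0],
  "translation": [
    [0,0,0.001],
    [0,0,0.001]
  ],
  "twist": [0,0]
}}

```text
time_s: 12.92
position: [0.5162, 0.229, 0.0862]
tool_rot: [3.14, -0.015, 1.645]
force: [-1.6, -0.1, 9.5]
width: 0.0133
```

```bash
python3 - <<'E'
from h import *
im=get_image("scene");i2=get_image("wrist")
a=cv2.resize(im["color"][175:215,200:250],None,fx=12,fy=12,interpolation=cv2.INTER_CUBIC)
b=cv2.resize(i2["color"][175:245,230:335],None,fx=7,fy=7,interpolation=cv2.INTER_CUBIC)
cv2.imwrite("pics/ds.png",cv2.convertScaleAbs(a,alpha=1.5));cv2.imwrite("pics/dw.png",b)
plan([.5155,.229,.087],1.65)
E
```

```text
t 13.025 pos [0.5162 0.229  0.0862] rot [ 3.14  -0.015  1.645] w 0.0133 F [-1.7 -0.2  5.4] j [-0.4   0.67 -0.07  1.84  0.05  0.63  1.14]
translation [[0.0, -0.001, -0.001]] twist [-0.3]
end [0.5152 0.2289 0.0872] [ 3.14  -0.015  1.65 ]
```

View pics/ds.png

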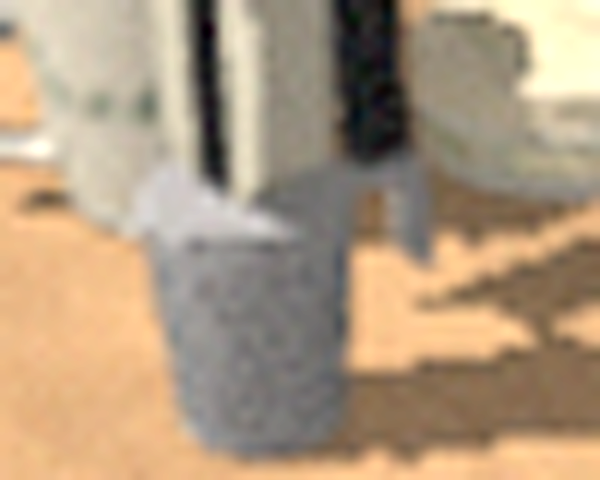

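View pics/dw.png

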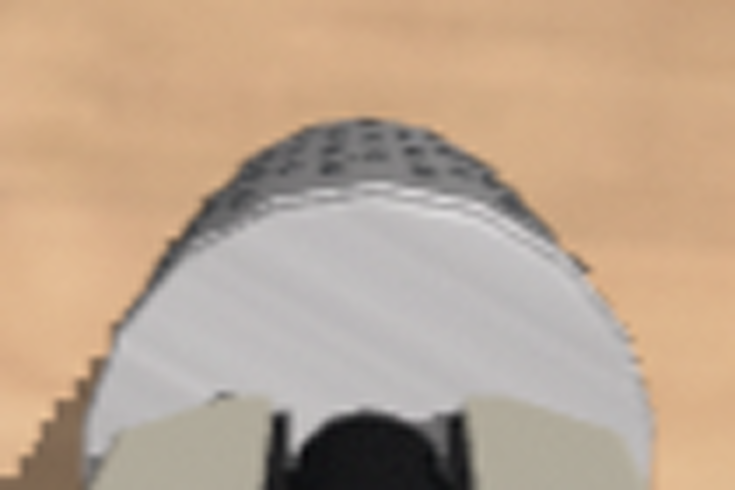

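Contact appears at z = 0.086 (0.087 expected) and the flange is flush with the rim in both crops. Release now and rise.

Emit:
{"fn": "play_rows", "kwargs": {
  "gripper": [0.4,0.4,0.4,0.4,0.4],
  "translation": [
    [0,0,0],
    [0,0,0],
    [0,0,-0.002],
    [0,0,-0.02],
    [0,0,-0.03]
  ],
  "twist": [0,0,0,0,0]
}}

```text
time_s: 13.65
position: [0.5145, 0.2276, 0.1369]
tool_rot: [-3.137, -0.013, 1.645]
force: [0.5, -0.3, -0.0]
width: 0.0372
```

Emit:
{"fn": "play_rows", "kwargs": {
  "gripper": [0.4,0.4,0.4],
  "translation": [
    [0,-0.02,-0.03],
    [0,-0.03,-0.02],
    [0,0,0]
  ],
  "twist": [0,0,0]
}}

```text
time_s: 14.02
position: [0.4653, 0.2237, 0.1904]
tool_rot: [3.141, -0.015, 1.645]
force: [0.9, -0.6, -0.3]
width: 0.0374
```

```bash
python3 look.py w6; python3 - <<'E'
from h import *
im=get_image("scene");i2=get_image("wrist")
a=cv2.resize(im["color"][165:215,190:250],None,fx=10,fy=10,interpolation=cv2.INTER_CUBIC)
cv2.imwrite("pics/es.png",cv2.convertScaleAbs(a,alpha=1.5))
plan([.551,.231,.15],1.65)
E
```

```text
cam [0.3971 0.2171 0.3374]
infuser_handle 0.7 [285. 300.] [0.5532 0.2354 0.088 ]
infuser_hook 0.8 [281. 277.] [0.5589 0.2322 0.034 ]
infuser_hook 0.52 [282. 264.] [0.5419 0.2315 0.034 ]
lid_knob 0.79 [282. 264.] [0.5413 0.2324 0.035 ]
lid_flange 0.25 [284. 302.] [0.6064 0.2401 0.008 ]
t 14.475 pos [0.4665 0.223  0.1882] rot [-3.139 -0.013  1.642] w 0.0373 F [ 0.7  0.  -0.6] j [-0.42  0.47 -0.08  1.87  0.03  0.8   1.12]
translation [[0.001, 0.042, 0.019], [0.0, 0.043, 0.019]] twist [-0.2, -0.2]
end [0.551  0.2308 0.1501] [-3.14  -0.014  1.649]
```

View pics/es.png

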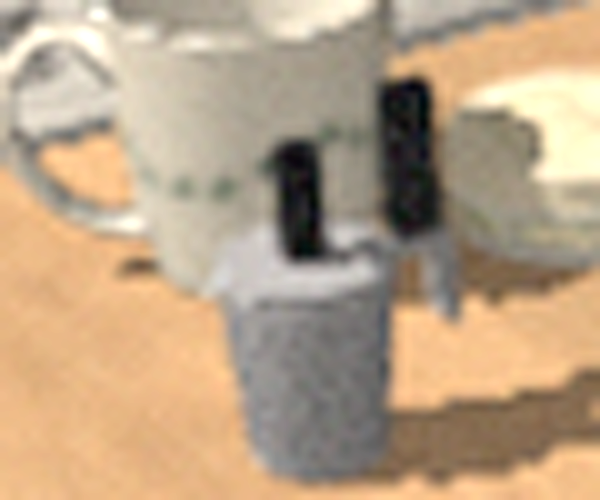

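View pics/w6.png

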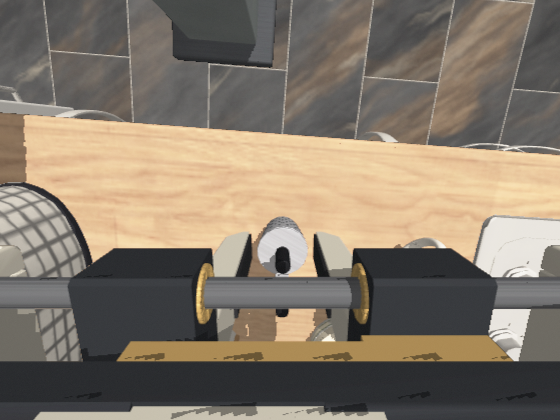

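```bash
python3 - <<'E'
from h import *
for cam in("wrist","top","scene"):
    im=get_image(cam);Q=cloud(im).reshape(-1,3)
    r=np.hypot(Q[:,0]-.515,Q[:,1]-.229)
    m=(r<.023)&(r>.009)&(Q[:,2]>.05)&(Q[:,2]<.075);q=Q[m]
    if len(q)<20: print(cam,len(q));continue
    A=np.c_[q[:,:2]-[.515,.229],np.ones(len(q))];s=np.linalg.lstsq(A,q[:,2],rcond=None)[0]
    print(cam,len(q),"slopes",s[:2].round(3),"z",s[2].round(4),"res",np.std(q[:,2]-A@s).round(4))
    m=(r<.012)&(Q[:,2]>.085)&(Q[:,2]<.103);q=Q[m];print(" knob",len(q),q.mean(0).round(4))
E
```

```text
wrist 1119 slopes [ 0.001 -0.003] z 0.064 res 0.0006
 knob 250 [0.5127 0.2301 0.0959]
top 123 slopes [-0.021 -0.028] z 0.0655 res 0.0022
 knob 18 [0.5153 0.2269 0.0972]
scene 66 slopes [-0.051 -0.061] z 0.0624 res 0.0029
 knob 24 [0.512  0.2242 0.0921]
```

Emit:
{"fn": "play_rows", "kwargs": {
  "gripper": [0.4,0.4,0.4],
  "translation": [
    [0.001,0.042,0.015],
    [0.0,0.043,0.015],
    [0,0,0]
  ],
  "twist": [0,0,0]
}}

```text
time_s: 15.0
position: [0.5528, 0.2312, 0.1577]
tool_rot: [-3.14, -0.014, 1.644]
force: [-0.6, 0.4, -0.1]
width: 0.037
```

```bash
python3 look.py w7; python3 - <<'E'
from h import *
im=get_image("wrist");Q=cloud(im).reshape(-1,3)
m=(np.abs(Q[:,0]-.551)<.02)&(np.abs(Q[:,1]-.231)<.02)&(Q[:,2]>.08)&(Q[:,2]<.111);q=Q[m]
if len(q):print("tab",len(q),q.mean(0).round(4),q.min(0).round(4),q.max(0).round(4))
plan([.551,.231,.11],1.65)
E
```

```text
cam [0.4849 0.2248 0.3048]
mug_mouth 0.63 [438. 255.] [0.5692 0.3551 0.095 ]
infuser_handle 0.97 [280. 223.] [0.5536 0.2309 0.088 ]
infuser_hook 0.89 [280. 213.] [0.5605 0.2322 0.034 ]
lid_knob 0.86 [282. 173.] [0.5219 0.231  0.035 ]
lid_flange 0.69 [280. 171.] [0.5244 0.2291 0.008 ]
tab 463 [0.5492 0.232  0.1028] [0.5432 0.2262 0.0801] [0.5597 0.2382 0.1095]
t 15.4 pos [0.5502 0.2325 0.1601] rot [-3.141 -0.015  1.647] w 0.0376 F [-0.1 -0.1  0. ] j [-0.38  0.61 -0.08  1.68  0.04  0.85  1.18]
translation [[-0.002, 0.001, 0.05]] twist [-0.2]
end [0.5513 0.2313 0.11  ] [-3.141 -0.015  1.651]
```

View pics/w7.png

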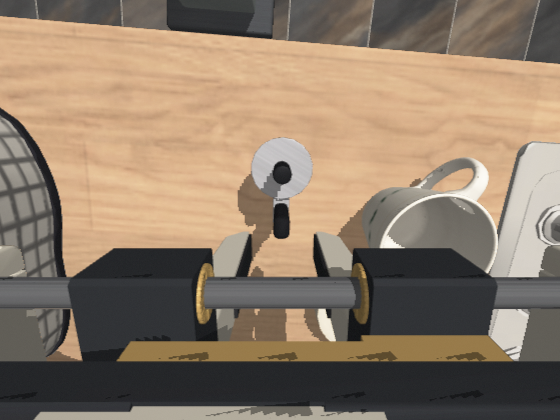

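Emit:
{"fn": "play_rows", "kwargs": {
  "gripper": [0.4,0.4,0.4,0.4],
  "translation": [
    [0.0,0.002,0.03],
    [0,0,0.025],
    [0,0,0.014],
    [0,0,0]
  ],
  "twist": [0,0,0,0]
}}

```text
time_s: 15.9
position: [0.5524, 0.2347, 0.092]
tool_rot: [3.138, -0.017, 1.648]
force: [0.4, -0.8, -0.2]
width: 0.037
```

```bash
python3 look.py w8; python3 - <<'E'
from h import *
plan([.552,.232,.089],1.65)
E
```

```text
cam [0.4838 0.2274 0.2388]
mug_mouth 0.63 [496. 301.] [0.5674 0.3571 0.095 ]
infuser_handle 0.86 [277. 256.] [0.5521 0.2325 0.088 ]
infuser_hook 0.6 [277. 235.] [0.5596 0.2326 0.034 ]
lid_knob 0.85 [278. 188.] [0.5239 0.2311 0.035 ]
lid_knob 0.53 [280. 183.] [0.5199 0.232  0.035 ]
lid_flange 0.66 [277. 183.] [0.525  0.2301 0.008 ]
t 16.25 pos [0.5535 0.235  0.0934] rot [ 3.135 -0.018  1.648] w 0.037 F [-0.4 -0.7  0.2] j [-0.39  0.7  -0.07  1.73  0.05  0.7   1.17]
translation [[-0.003, -0.002, 0.004]] twist [-0.1]
end [0.5518 0.2319 0.0893] [ 3.135 -0.018  1.65 ]
```

View pics/w8.png

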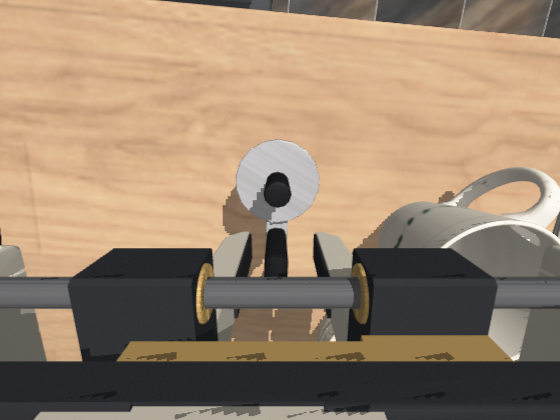

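Emit:
{"fn": "play_rows", "kwargs": {
  "gripper": [0.4,0,0,0,0],
  "translation": [
    [-0.003,-0.001,0.004],
    [0,0,0],
    [0,0,0],
    [0,0,0],
    [0,0,0]
  ],
  "twist": [0,0,0,0,0],
  "newtons": 40
}}

```text
time_s: 16.88
position: [0.5529, 0.2315, 0.0896]
tool_rot: [3.134, -0.018, 1.648]
force: [0.2, 0.6, 0.6]
width: 0.0117
```

Emit:
{"fn": "play_rows", "kwargs": {
  "gripper": [0,0,0],
  "translation": [
    [0,0,0],
    [0,0,-0.004],
    [0,0,-0.008]
  ],
  "twist": [0,0,0]
}}

```text
time_s: 17.25
position: [0.5521, 0.2312, 0.1011]
tool_rot: [3.136, -0.017, 1.648]
force: [0.1, 0.0, -1.5]
width: 0.0118
```

```bash
python3 look.py w9; python3 - <<'E'
from h import *
plan([.552,.232,.22],1.65)
E
```

```text
cam [0.4833 0.2239 0.2478]
infuser_handle 0.57 [281. 258.] [0.5569 0.2318 0.088 ]
infuser_handle 0.37 [281. 183.] [0.5118 0.2279 0.088 ]
infuser_hook 0.92 [281. 239.] [0.5659 0.2331 0.034 ]
lid_knob 0.58 [279. 189.] [0.5264 0.2285 0.035 ]
lid_flange 0.96 [283. 184.] [0.5271 0.2315 0.008 ]
t 17.6 pos [0.5523 0.2312 0.1011] rot [ 3.136 -0.018  1.648] w 0.0118 F [ 0.8 -1.1 -1.8] j [-0.38  0.69 -0.07  1.73  0.05  0.71  1.17]
translation [[0.001, 0.0, -0.059], [0.002, 0.0, -0.06]] twist [-0.1, -0.1]
end [0.5515 0.232  0.2201] [ 3.135 -0.018  1.652]
```

View pics/w9.png

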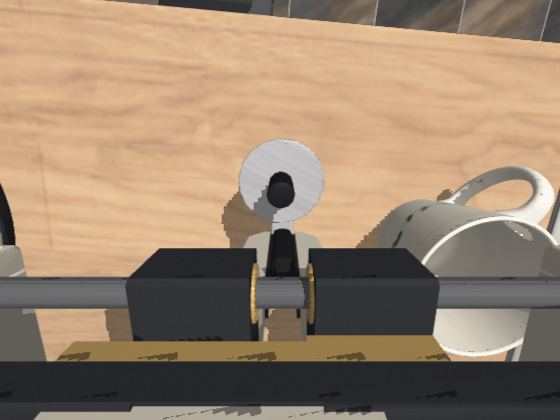

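Emit:
{"fn": "play_rows", "kwargs": {
  "gripper": [0,0,0,0,0],
  "translation": [
    [0,0,-0.012],
    [0,0,-0.024],
    [0,0,-0.03],
    [0,0,-0.03],
    [0,0,-0.015]
  ],
  "twist": [0,0,0,0,0]
}}

```text
time_s: 18.23
position: [0.5511, 0.2288, 0.2162]
tool_rot: [3.138, -0.017, 1.648]
force: [-0.3, -0.2, -2.3]
width: 0.012
```

```bash
python3 look.py w10; cat > mug.py <<'E'
from h import *
from scipy.optimize import least_squares
def fit(cam,c0=(.5685,.3555)):
    im=get_image(cam);Q=cloud(im).reshape(-1,3)
    r=np.hypot(Q[:,0]-c0[0],Q[:,1]-c0[1])
    m=(r<.055)&(r>.033)&(Q[:,2]>.091)&(Q[:,2]<.099)
    q=Q[m]
    if len(q)<20: print(cam,len(q)); return
    f=lambda p:np.hypot(q[:,0]-p[0],q[:,1]-p[1])-p[2]
    s=least_squares(f,[*c0,.044],loss="soft_l1",f_scale=.002)
    a=np.degrees(np.arctan2(q[:,1]-s.x[1],q[:,0]-s.x[0]));h=np.histogram(a,12,(-180,180))[0]
    rr=np.hypot(q[:,0]-s.x[0],q[:,1]-s.x[1])
    print(cam,len(q),"c,r",s.x.round(4),"rr",np.percentile(rr,[5,50,95]).round(4),"z",q[:,2].mean().round(4),h)
if __name__=="__main__":
    for c in("wrist","top","scene"): fit(c)
E
python3 mug.py; python3 - <<'E'
from h import *
s=manip.get_state()
for c in("scene","top"):
    Q=cloud(get_image(c)).reshape(-1,3)
    for z in np.arange(.2,.6,.04):
        m=(Q[:,2]>z)&(Q[:,2]<z+.04)&(Q[:,0]>.35)&(Q[:,0]<.685)&(Q[:,1]>.08)&(Q[:,1]<.5);q=Q[m]
        if len(q)>3: print(c,round(z,2),len(q),"dx max",(np.percentile(q[:,0],98)-s["position"][0]).round(3),"dy",(np.percentile(q[:,1],[2,98])-s["position"][1]).round(3))
plan([.552,.232,.215],1.65)
E
```

```text
cam [0.4824 0.2216 0.363 ]
mug_mouth 0.89 [410. 227.] [0.5637 0.3573 0.095 ]
infuser_handle 0.82 [279. 258.] [0.6088 0.2326 0.088 ]
infuser_hook 0.63 [284. 235.] [0.6036 0.239  0.034 ]
lid_knob 0.68 [279. 190.] [0.5487 0.2289 0.035 ]
lid_flange 0.95 [281. 183.] [0.5455 0.2307 0.008 ]
wrist 845 c,r [0.5662 0.3552 0.0446] rr [0.0432 0.0446 0.046 ] z 0.0938 [ 88  93  86  63   0   0   0 105 118 109 102  81]
top 0
scene 29 c,r [0.5647 0.3518 0.0449] rr [0.0422 0.0449 0.0472] z 0.0924 [5 6 0 1 3 3 1 0 1 6 2 1]
scene 0.2 241 dx max 0.007 dy [-0.026  0.017]
scene 0.24 209 dx max 0.028 dy [-0.09   0.073]
scene 0.28 1079 dx max 0.035 dy [-0.098  0.077]
scene 0.32 470 dx max 0.021 dy [-0.046  0.081]
scene 0.36 512 dx max 0.028 dy [-0.046  0.003]
scene 0.4 488 dx max 0.022 dy [-0.04   0.004]
scene 0.44 1298 dx max 0.128 dy [-0.141  0.104]
scene 0.48 1880 dx max 0.127 dy [-0.141  0.082]
scene 0.52 1290 dx max 0.127 dy [-0.142  0.089]
top 0.28 321 dx max 0.036 dy [-0.096 -0.03 ]
top 0.32 583 dx max 0.038 dy [-0.095 -0.041]
top 0.36 224 dx max 0.035 dy [-0.044 -0.026]
top 0.4 17 dx max 0.012 dy [-0.039 -0.036]
top 0.44 1050 dx max 0.127 dy [-0.141  0.188]
top 0.48 1150 dx max 0.126 dy [-0.142  0.167]
top 0.52 3000 dx max 0.126 dy [-0.134  0.163]
top 0.56 4836 dx max 0.133 dy [-0.137  0.151]
t 18.825 pos [0.5502 0.2284 0.2133] rot [-3.141 -0.015  1.648] w 0.012 F [-0.  -0.5 -1.3] j [-0.37  0.55 -0.08  1.62  0.03  0.96  1.19]
translation [[0.003, 0.002, -0.002]] twist [-0.1]
end [0.5519 0.2316 0.2153] [-3.141 -0.015  1.65 ]
```

View pics/w10.png

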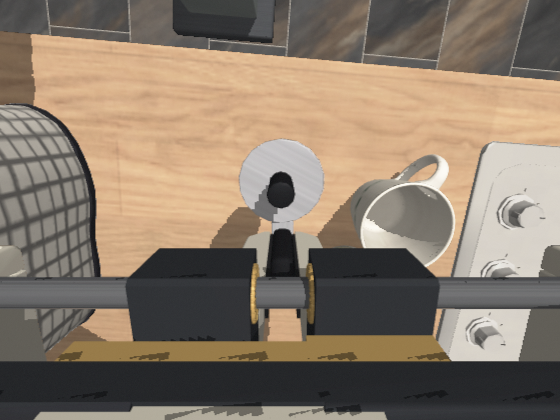

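```bash
cat > lid.py <<'E'
from h import *
from mug import fit
def lid():
    im=get_image("wrist");s=manip.get_state();Q=cloud(im);r=Ro.from_euler("xyz",s["tool_rot"])
    L=r.inv().apply(Q.reshape(-1,3)-s["position"]).reshape(Q.shape)
    m=(np.abs(L[...,0])<.03)&(L[...,1]<-.008)&(L[...,1]>-.07)&(np.abs(L[...,2]-.0255)<.006)
    q=L[m]
    pl=np.linalg.lstsq(np.c_[q[:,:2],np.ones(len(q))],q[:,2],rcond=None)[0]
    (c,rad)=cv2.minEnclosingCircle((q[:,:2]*1000).astype(np.float32))
    print("lid in tool: center mm",np.round(c,1),"rad",round(rad,1),"plane",pl.round(3),"n",len(q),"z",q[:,2].mean().round(4))
    m=(np.abs(L[...,0])<.012)&(L[...,1]<-.02)&(L[...,1]>-.06)&(L[...,2]<-.004)&(L[...,2]>-.02);q=L[m]
    if len(q):print(" knob top",len(q),q.mean(0).round(4))
if __name__=="__main__": lid(); fit("wrist")
E
python3 lid.py
```

```text
lid in tool: center mm [  0.9 -35.7] rad 28.2 plane [0.008 0.017 0.026] n 5003 z 0.0255
 knob top 632 [ 0.0001 -0.0388 -0.0087]
wrist 841 c,r [0.5662 0.3552 0.0446] rr [0.0432 0.0446 0.0461] z 0.0938 [ 85  91  88  69   0   0   0 106 118 113  92  79]
```

```bash
python3 - <<'E'
from h import *
plan([.588,.3175,.215],.524,10)
E
```

```text
t 18.925 pos [0.5503 0.2285 0.2136] rot [ 3.142 -0.015  1.648] w 0.0119 F [ 0.3 -0.6 -1.8] j [-0.37  0.55 -0.08  1.62  0.03  0.96  1.19]
translation [[0.009, 0.004, 0.0], [0.009, 0.004, 0.0], [0.009, 0.002, 0.0], [0.01, 0.001, 0.0], [0.01, 0.0, 0.0]] twist [6.4, 6.4, 6.4, 6.4, 6.4]
translation [[0.01, -0.001, 0.0], [0.009, -0.001, 0.0], [0.009, -0.003, 0.0], [0.009, -0.004, 0.0], [0.009, -0.004, 0.0]] twist [6.4, 6.4, 6.4, 6.4, 6.4]
end [0.5884 0.3178 0.2149] [-3.128 -0.007  0.531]
```

Emit:
{"fn": "play_rows", "kwargs": {
  "gripper": [0,0,0,0,0],
  "translation": [
    [0.009,0.004,-0.002],
    [0.009,0.004,0.0],
    [0.009,0.002,0.0],
    [0.01,0.001,0.0],
    [0.01,0.0,0.0]
  ],
  "twist": [6.4,6.4,6.4,6.4,6.4]
}}

```text
time_s: 19.55
position: [0.5691, 0.2736, 0.216]
tool_rot: [-3.133, -0.012, 1.07]
force: [-0.3, -0.4, -1.4]
width: 0.0118
```

Emit:
{"fn": "play_rows", "kwargs": {
  "gripper": [0,0,0,0,0],
  "translation": [
    [0.01,-0.001,0.0],
    [0.009,-0.001,0.0],
    [0.009,-0.003,0.0],
    [0.009,-0.004,0.0],
    [0.005,-0.003,0.0]
  ],
  "twist": [6.4,6.4,6.4,6.4,6.4]
}}

```text
time_s: 20.18
position: [0.5874, 0.3162, 0.2156]
tool_rot: [-3.127, -0.003, 0.494]
force: [-0.5, -0.3, -1.5]
width: 0.0119
```

```bash
python3 look.py w11; python3 lid.py; python3 - <<'E'
from h import *
im=get_image("scene")
a=cv2.resize(im["color"][110:230,160:300],None,fx=5,fy=5,interpolation=cv2.INTER_CUBIC)
cv2.imwrite("pics/fs.png",cv2.convertScaleAbs(a,alpha=1.3))
plan([.588,.3175,.215],.524)
E
```

```text
cam [0.555  0.3741 0.3637]
mug_mouth 0.64 [280. 190.] [0.5774 0.3292 0.095 ]
infuser_handle 0.71 [281. 258.] [0.6121 0.2667 0.088 ]
infuser_mouth 0.56 [282. 238.] [0.608  0.2778 0.06  ]
lid_knob 0.62 [278. 189.] [0.5799 0.3192 0.035 ]
lid_knob 0.39 [280. 181.] [0.5776 0.3284 0.035 ]
lid_flange 0.63 [281. 182.] [0.5815 0.3239 0.008 ]
lid in tool: center mm [ -0.3 -35.6] rad 28.2 plane [0.008 0.017 0.026] n 4976 z 0.0254
 knob top 625 [-0.001  -0.0386 -0.0088]
wrist 835 c,r [0.5673 0.3552 0.0445] rr [0.043  0.0445 0.0462] z 0.0942 [101  67   0   0   0  17 106 112 108 106 111 107]
t 20.675 pos [0.5875 0.315  0.216 ] rot [-3.127 -0.004  0.497] w 0.0117 F [ 0.1 -0.2 -0.6] j [-0.65  0.67  0.23  1.41 -0.18  1.08  0.12]
translation [[0.002, -0.002, 0.001]] twist [-1.5]
end [0.5883 0.3177 0.2151] [-3.127 -0.004  0.523]
```

View pics/w11.png

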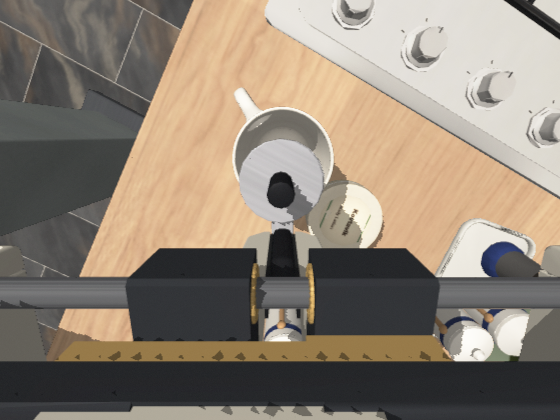

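View pics/fs.png

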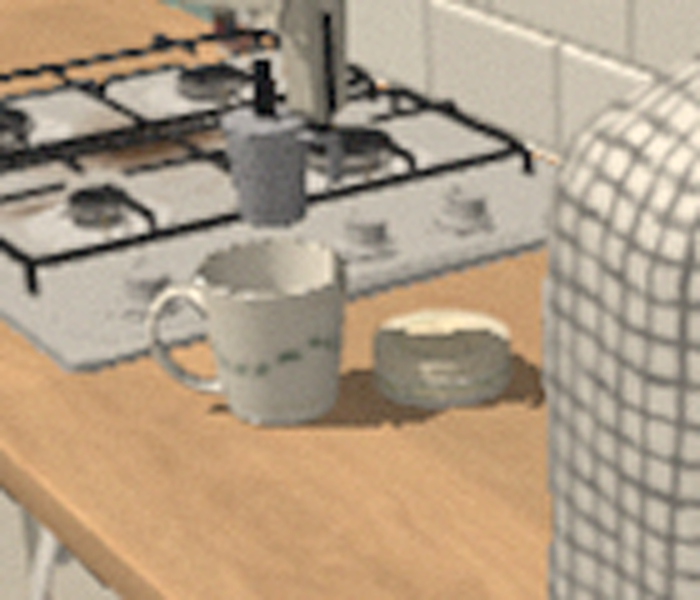

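Emit:
{"fn": "play_rows", "kwargs": {
  "gripper": [0,0,0,0,0],
  "translation": [
    [0.001,-0.002,0.008],
    [0,0,0.012],
    [0,0,0.012],
    [0,0,0.006],
    [0,0,0]
  ],
  "twist": [0,0,0,0,0]
}}

```text
time_s: 21.3
position: [0.5866, 0.3175, 0.1741]
tool_rot: [-3.127, -0.001, 0.498]
force: [-0.8, -0.3, -1.8]
width: 0.0118
```

```bash
cat > hang.py <<'E'
from h import *
from mug import fit
from lid import lid
import sys
im=get_image("wrist");cv2.imwrite(f"pics/{sys.argv[1]}w.png",im["color"])
fit("wrist");lid();fit("scene",(.567,.355))
im=get_image("scene")
a=cv2.resize(im["color"][110:230,160:300],None,fx=5,fy=5,interpolation=cv2.INTER_CUBIC)
cv2.imwrite(f"pics/{sys.argv[1]}s.png",cv2.convertScaleAbs(a,alpha=1.3))
s=manip.get_state();y=s["tool_rot"][2];u=np.array([np.sin(y),-np.cos(y)]);v=np.array([np.cos(y),np.sin(y)])
e=s["position"][:2]-np.array([.567,.3552]);print("t",s["time_s"],s["position"].round(4),s["tool_rot"].round(3),"F",s["force"].round(1),"M",s["moment"].round(2),"d",(e@u-.0375).round(4),"lateral",(e@v).round(4))
E
python3 hang.py g
```

```text
wrist 1522 c,r [0.5673 0.3551 0.0446] rr [0.0431 0.0445 0.0462] z 0.0942 [136 145 114  23  72 138 146 152 151 149 149 147]
lid in tool: center mm [ -0.4 -35.7] rad 28.2 plane [0.01  0.017 0.026] n 4982 z 0.0257
 knob top 630 [-0.0011 -0.0387 -0.0085]
scene 45 c,r [0.5648 0.3518 0.0449] rr [0.0426 0.0449 0.0467] z 0.0923 [7 6 7 4 3 2 6 0 0 5 3 2]
t 21.55 [0.5873 0.3178 0.1757] [-3.127 -0.004  0.498] F [-0.1  0.8 -1.6] M [-0.13 -0.    0.  ] d 0.0051 lateral 0.0
```

View pics/gw.png

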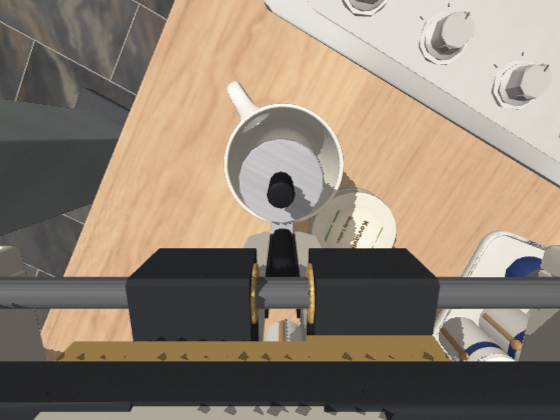

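View pics/gs.png

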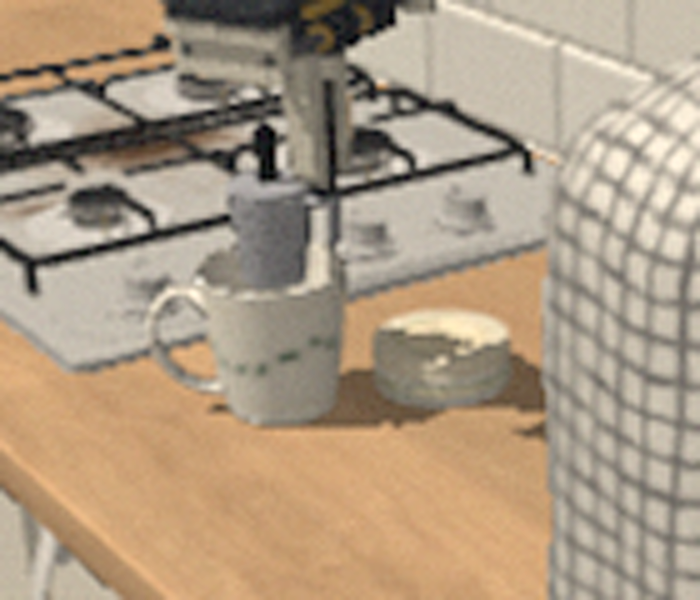

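Emit:
{"fn": "play_rows", "kwargs": {
  "gripper": [0,0,0],
  "translation": [
    [0,0.002,0.007],
    [0,0,0.007],
    [0,0,0]
  ],
  "twist": [0,0,0]
}}

```text
time_s: 21.92
position: [0.5884, 0.3161, 0.1611]
tool_rot: [-3.127, -0.005, 0.497]
force: [-0.4, 0.6, -0.9]
width: 0.0118
```

```bash
python3 hang.py h1; python3 - <<'E'
from h import *
im=get_image("scene")
a=cv2.resize(im["color"][135:185,195:245],None,fx=12,fy=12,interpolation=cv2.INTER_CUBIC)
cv2.imwrite("pics/h1z.png",cv2.convertScaleAbs(a,alpha=1.3))
E
```

```text
wrist 1853 c,r [0.5672 0.3552 0.0445] rr [0.0431 0.0444 0.0462] z 0.0941 [168 160 156  84  95 164 167 168 172 176 175 168]
lid in tool: center mm [ -1.  -35.6] rad 28.1 plane [0.008 0.015 0.026] n 4968 z 0.0256
 knob top 632 [-0.0011 -0.0386 -0.0086]
scene 35 c,r [0.5664 0.3532 0.0454] rr [0.0433 0.0453 0.0474] z 0.092 [3 8 5 4 2 0 2 0 0 4 4 3]
t 22.175 [0.5891 0.3164 0.1623] [-3.127 -0.007  0.497] F [-0.6  0.5 -0.5] M [-0.16  0.01 -0.05] d 0.0071 lateral 0.0009
```

View pics/h1z.png

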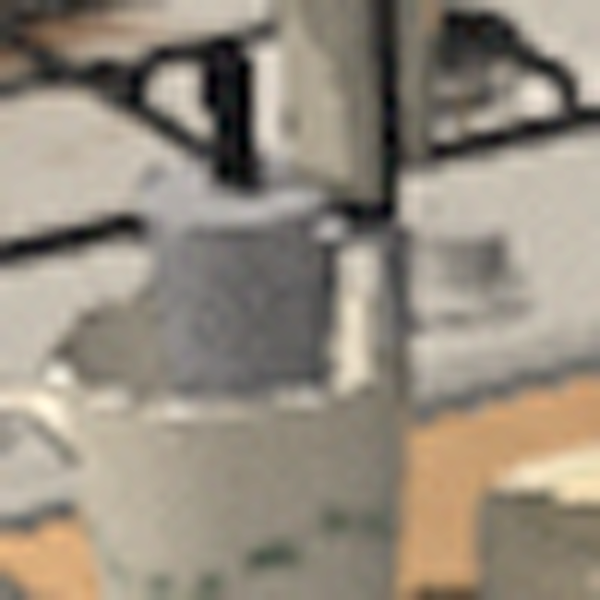

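View pics/h1w.png

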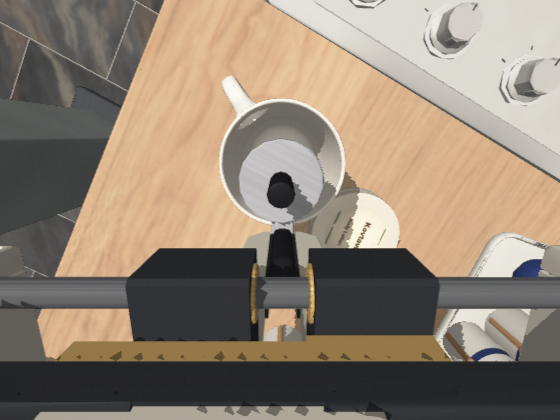

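Emit:
{"fn": "play_rows", "kwargs": {
  "gripper": [0,0,0],
  "translation": [
    [0,0,0.006],
    [0,0,0.006],
    [0,0,0]
  ],
  "twist": [0,0,0]
}}

```text
time_s: 22.6
position: [0.589, 0.3166, 0.1494]
tool_rot: [-3.127, -0.007, 0.498]
force: [-0.8, 0.2, -1.1]
width: 0.0118
```

```bash
python3 hang.py i1
```

```text
wrist 2097 c,r [0.5672 0.3552 0.0445] rr [0.0431 0.0444 0.0462] z 0.0941 [184 182 178 112 109 180 184 194 191 197 193 193]
lid in tool: center mm [ -0.7 -35.5] rad 28.3 plane [0.01  0.016 0.026] n 4976 z 0.0256
 knob top 633 [-0.0011 -0.0387 -0.0086]
scene 39 c,r [0.5667 0.3511 0.0457] rr [0.0428 0.0453 0.0504] z 0.0928 [4 7 6 7 3 0 2 0 0 6 2 2]
t 22.85 [0.5896 0.3169 0.1506] [-3.127 -0.009  0.498] F [ 0.5 -0.3 -1.7] M [-0.13 -0.02  0.03] d 0.007 lateral 0.0016
```

View pics/i1s.png

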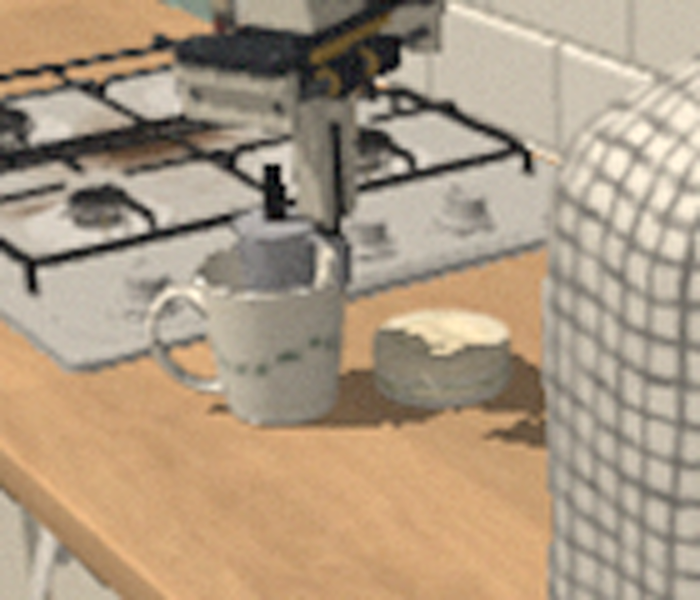

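Emit:
{"fn": "play_rows", "kwargs": {
  "gripper": [0,0,0],
  "translation": [
    [-0.001,0,0.006],
    [0,0,0.006],
    [0,0,0.003]
  ],
  "twist": [0,0,0]
}}

```text
time_s: 23.22
position: [0.5888, 0.3167, 0.1349]
tool_rot: [-3.127, -0.009, 0.498]
force: [-0.1, -0.2, -1.6]
width: 0.0118
```

```bash
python3 hang.py j1
```

```text
wrist 2362 c,r [0.5671 0.3553 0.0444] rr [0.043  0.0443 0.0461] z 0.0941 [216 210 202  76  85 206 221 226 227 228 239 226]
lid in tool: center mm [ -0.9 -35.7] rad 28.1 plane [0.011 0.016 0.026] n 4977 z 0.0258
 knob top 630 [-0.0012 -0.0387 -0.0085]
scene 42 c,r [0.5681 0.3522 0.0473] rr [0.0408 0.0476 0.0516] z 0.0923 [7 7 8 7 2 0 0 0 0 5 4 2]
t 23.475 [0.5892 0.3168 0.1357] [-3.127 -0.011  0.497] F [-0.4 -0.6 -1.8] M [-0.16 -0.02  0.05] d 0.0068 lateral 0.0012
```

View pics/j1s.png

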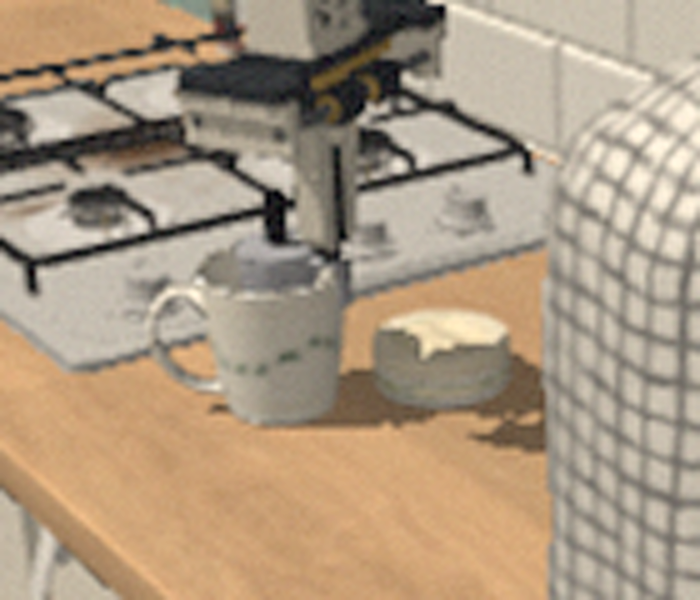

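Free descent, mug unmoved, leg outside at (343,285). On to contact in small steps.

Emit:
{"fn": "play_rows", "kwargs": {
  "gripper": [0,0,0],
  "translation": [
    [-0.001,0,0.003],
    [0,0,0.002],
    [0,0,0.001]
  ],
  "twist": [0,0,0]
}}

```text
time_s: 23.85
position: [0.5885, 0.3165, 0.1298]
tool_rot: [-3.127, -0.012, 0.498]
force: [-0.3, 0.3, -1.2]
width: 0.012
```

Emit:
{"fn": "play_rows", "kwargs": {
  "gripper": [0,0],
  "translation": [
    [0,0,0.001],
    [0,0,0.001]
  ],
  "twist": [0,0]
}}

```text
time_s: 24.1
position: [0.5887, 0.3166, 0.1279]
tool_rot: [-3.127, -0.012, 0.498]
force: [-1.0, -1.1, 2.2]
width: 0.0118
```

Emit:
{"fn": "play_rows", "kwargs": {
  "gripper": [0.2,0.35,0.35,0.35,0.35],
  "translation": [
    [0,0,0],
    [0,0,0],
    [0,0,0],
    [0,0,0],
    [0,0,0]
  ],
  "twist": [0,0,0,0,0]
}}

```text
time_s: 24.72
position: [0.5895, 0.3171, 0.129]
tool_rot: [-3.127, -0.015, 0.497]
force: [0.5, -0.1, 0.4]
width: 0.033
```

```bash
python3 hang.py k1
```

```text
wrist 2603 c,r [0.5671 0.3553 0.0444] rr [0.0429 0.0443 0.0461] z 0.0941 [229 235 221 116 142 218 232 238 241 243 253 235]
lid in tool: center mm [ -0.8 -22.9] rad 24.4 plane [ 0.023 -0.22   0.025] n 716 z 0.0303
 knob top 110 [-0.0011 -0.0207 -0.0111]
scene 68 c,r [0.565  0.3523 0.0445] rr [0.0351 0.0444 0.049 ] z 0.0932 [ 4  8  8 19  6  2  1  2  4  6  5  3]
t 24.975 [0.5895 0.317  0.1289] [-3.127 -0.014  0.497] F [-0.5  0.2 -1.2] M [-0.03  0.   -0.01] d 0.0068 lateral 0.0015
```

View pics/k1s.png

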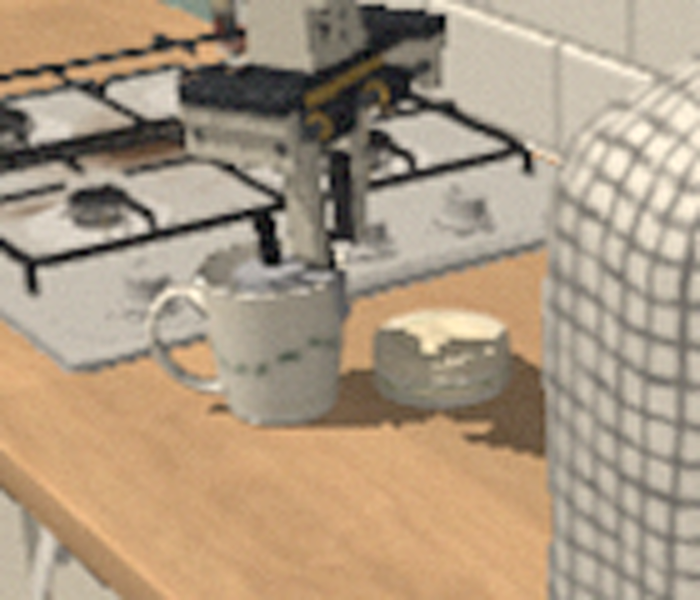

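View pics/k1w.png

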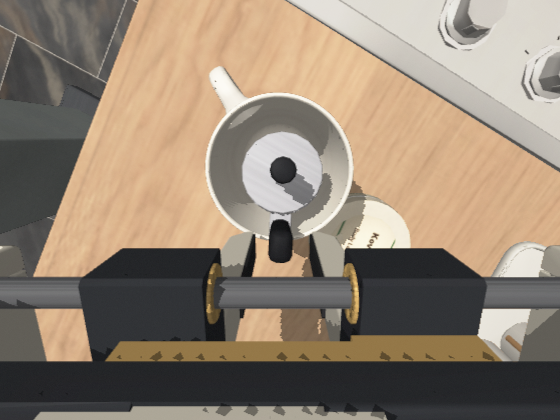

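Hung with the expected lean; the lid is at (283,172) and the mug hasn't moved. Withdraw straight up.

Emit:
{"fn": "play_rows", "kwargs": {
  "gripper": [0.35,0.35,0.35,0.35,0.35],
  "translation": [
    [0,0,-0.01],
    [0,0,-0.02],
    [0,0,-0.03],
    [0,0,-0.03],
    [0,0,-0.02]
  ],
  "twist": [0,0,0,0,0]
}}

```text
time_s: 25.6
position: [0.5883, 0.3145, 0.243]
tool_rot: [-3.127, -0.012, 0.497]
force: [-0.1, -0.2, -0.2]
width: 0.0322
```

Emit:
{"fn": "play_rows", "kwargs": {
  "gripper": [0.35,0.35,0.35,0.35,0.35],
  "translation": [
    [-0.04,0,0],
    [-0.04,0,0],
    [0,0,0],
    [0,0,0],
    [0,0,0]
  ],
  "twist": [0,0,0,0,0]
}}

```text
time_s: 26.22
position: [0.5196, 0.2766, 0.2477]
tool_rot: [-3.127, -0.024, 0.497]
force: [-0.2, 0.0, -0.4]
width: 0.0323
```

```bash
python3 hang.py l1;python3 - <<'E'
from h import *
im=get_image("scene")
a=cv2.resize(im["color"][145:200,190:250],None,fx=10,fy=10,interpolation=cv2.INTER_CUBIC)
cv2.imwrite("pics/l1z.png",cv2.convertScaleAbs(a,alpha=1.4))
w=get_image("wrist");Q=cloud(w).reshape(-1,3)
# lid flange relative plane vs. infuser
m=(np.hypot(Q[:,0]-.567,Q[:,1]-.355)<.035)&(Q[:,2]>.06)&(Q[:,2]<.11);q=Q[m];print(len(q),np.percentile(q[:,2],[5,50,95]).round(3))
q=q[q[:,2]>.08]; 
A=np.c_[q[:,:2]-[.567,.355],np.ones(len(q))];s=np.linalg.lstsq(A,q[:,2],rcond=None)[0];print(s.round(3))
E
```

```text
wrist 927 c,r [0.5671 0.355  0.0446] rr [0.043  0.0445 0.0464] z 0.0943 [ 68  64  65 102   4  88  97 107  91  89  80  72]
lid in tool: center mm [19.2 -9.4] rad 0.0 plane [ 0.   -0.    0.02] n 1 z 0.0197
scene 59 c,r [0.5646 0.3511 0.0447] rr [0.0343 0.0449 0.0495] z 0.0933 [ 4  6  6 17  6  4  0  5  4  3  1  3]
t 26.475 [0.519  0.2763 0.2471] [-3.127 -0.023  0.497] F [ 0.2 -0.4 -0.3] M [-0.05  0.06  0.02] d 0.0089 lateral -0.0798
1883 [0.09  0.095 0.099]
[ 0.088 -0.105  0.095]
```

View pics/l1z.png

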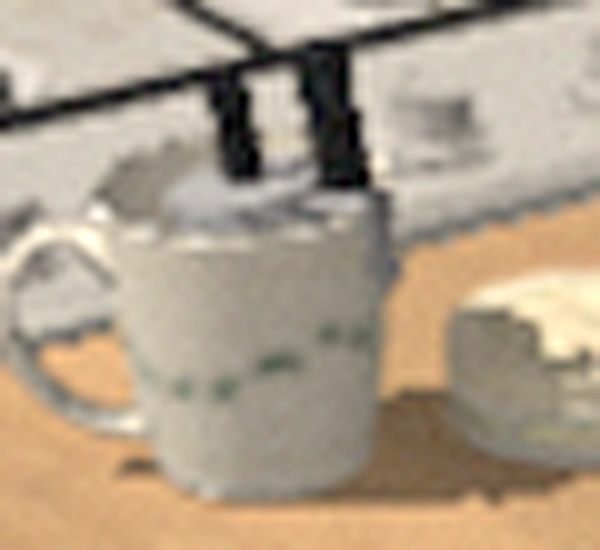

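View pics/l1w.png

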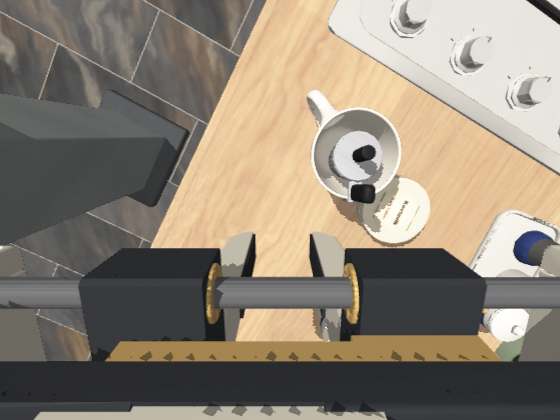

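Knob (235,130) and tab (335,115) lean alike, so the lid is flush. The leg is outside the mug at (388,235), the mug is upright and the gripper is clear.

```bash
python3 -c "
from bench import order
print(order.finish_job())"
```

```text
the job is handed in; nothing more can be done
None
```

The lid is on the infuser, the closed infuser hangs on the mug's rim by its hook, and I handed the job in at about 26.5 s of the 58 s. No verdict came back.

**What I did:** I put the lid into the basket, plug down. I then lifted the closed infuser by its tab, turned it about 65° so the hook would clear the mug's handle and the cabinet, and lowered it onto the rim until it touched. I let go and backed the gripper off to about 0.25 m above the worktop.

**Last checks:**
- **Lid:** after seating, its flange measured flat in the wrist view, at z = 0.064 m (0.0635 m expected). Once hung, it leans with the infuser at roughly 8°, and its knob is parallel to the handle tab.
- **Hook and mug:** the hook leg shows outside the mug. The mug is upright and its centre moved less than 1 mm. The pots and jug were not touched.
- **Forces:** the largest reading was about 10 N, when the lid seated.

**What went wrong or disagreed:**
- My first try at the lid's knob closed on air because I lifted before the slow fingers had shut. The lid was not disturbed, and the second try held.
- The scene and top cameras' depth fits were noisier than the wrist camera's: lid slopes of 2–6% and up to 4 mm difference in the mug's position. I went by the wrist camera.

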